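# Weigh the spice jars on the kitchen balance

### The job

Weigh all the spice jars: stand every one of them upright in the blue pan of the balance, and draw back the bolt of the weight case, slide its lid fully open and stand just enough of the brass weights upright in the steel pan for the balance to settle level. Leave the balance loaded, keep any weight you do not need upright in the case, and finish with the lid slid fully shut and the bolt pushed fully home again. Leave the mug, the kitchen timer and the tin where they are.

Things in the scene. Friction and masses are not known exactly. Their poses are not given: they have to be found in the camera images.
- case: wooden weight case, fixed, left or right of the balance. Origin: underside, below the bolt line; x away from the robot, y to the left. Box part: x -63 to 63, y -150 to 66 mm, 62 mm high, walls and floor 8 mm, blue lining. A solid block 62 mm high from y 66 to 150 mm carries the bolt. Two rails, 62 mm high, reach back to x 185 mm; the lid slides onto them.
- case_floor (a point): middle of the weight case's inner floor (8 mm above the worktop); axes as the case; the inside is 110 mm (x) by 200 mm (y), the walls rise 54 mm above this point. Three square nests for the weights in a row along y, at y -62, 0 and 62 mm, each 54 mm wide inside with low black walls (16 mm high, 8 mm thick)
- lid (a joint): slide of the pale wooden case lid: 0 = fully shut, 0.12 m = fully open, moving along the case's +x (away from the robot). Friction about 2 N (plus drag 4 N per m/s), stays where it is left. While the bolt is home it cannot move more than about 4 mm.
- lid_grip (a point): on the dark wooden bar handle in the middle of the lid, 7 mm below its top; moves with the lid. The bar is 14 mm thick (case x), 90 mm long (case y), stands 28 mm above the lid's top face (the face is at z = 69 mm, the bar's top at 97 mm)
- bolt (a joint): slide of the brass bolt: 0 = home (locked), 0.03 m = drawn right back (free), moving along the case's +y (away from the lid). Friction about 2 N (plus drag 3 N per m/s), stays where it is left. Its 12 mm tongue enters a steel keeper on the lid, and goes in only when the lid is within about 3 mm of fully shut. It clears the keeper from about 0.018 m on.
- bolt_grip (a point): on the axis of the upright brass knob of the bolt, 12 mm below its top; moves with the bolt. The knob is 16 mm in diameter, its top at z = 120 mm; steel guides beside it, 27 mm wide in x, reach up to z = 88 mm, the keeper on the lid likewise
- balance: kitchen balance, fixed, beside the case. Origin: underside, centre; x points away from the robot, y to the left. The blue pan is at y = +95 mm, the steel pan at y = -95 mm. A red pointer on the front of the beam leans to one side when it is not level.
- jar_pan (a joint): height of the blue pan above its level position: 0 = balance level, from -0.015 (jars too heavy) to +0.015 m (weights too heavy); the steel pan moves the other way. The pans stay horizontal wherever they are loaded. A spring of about 100 N/m in all centres it, settling in about 1 s; a difference of one weight takes it to the stop.
- jar_pan_mid (a point): middle of the floor of the blue pan, on its upper face (67 mm above the worktop when level); axes as the balance. Inside 104 mm (x) by 162 mm (y), rim 18 mm above the floor and 4 mm thick
- weight_pan_mid (a point): middle of the floor of the bare steel pan, on its upper face; same size as the blue pan
- weight_1: brass weight, origin at the centre of its underside, z up: body 44 mm in diameter and 26 mm high, grip knob 26 mm in diameter from 32 to 52 mm above its underside. About 200 g, the same as one spice jar within 4 percent. At first in the case under the lid, in a row of three along the case's y, about 62 mm apart
- weight_2: brass weight, origin at the centre of its underside, z up: body 44 mm in diameter and 26 mm high, grip knob 26 mm in diameter from 32 to 52 mm above its underside. About 200 g, the same as one spice jar within 4 percent. At first in the case under the lid, in a row of three along the case's y, about 62 mm apart
- weight_3: brass weight, origin at the centre of its underside, z up: body 44 mm in diameter and 26 mm high, grip knob 26 mm in diameter from 32 to 52 mm above its underside. About 200 g, the same as one spice jar within 4 percent. At first in the case under the lid, in a row of three along the case's y, about 62 mm apart
- spice_jar_1: round spice jar with a black cap, 41 mm in diameter, 105 mm tall, about 200 g, origin at the centre of its underside, z up. At the start it stands on the worktop behind the balance. Two or three jars are there; an absent one reads None
- spice_jar_2: round spice jar with a black cap, 41 mm in diameter, 105 mm tall, about 200 g, origin at the centre of its underside, z up. At the start it stands on the worktop behind the balance. Two or three jars are there; an absent one reads None
- spice_jar_3: round spice jar with a black cap, 41 mm in diameter, 105 mm tall, about 200 g, origin at the centre of its underside, z up. At the start it stands on the worktop behind the balance. Two or three jars are there; an absent one reads None
- mug_1: cream mug, 82 mm in diameter, 98 mm high, bystander; origin under its centre
- kitchen_timer: red and white kitchen timer, 72 mm wide, 59 mm high, bystander; origin under its centre
- tin_1: flat food tin, 86 mm in diameter, 40 mm high, bystander; origin under its centre
Things that resemble listed ones, but are neither listed nor needed, are in the scene too. Leave any green look-alike of the spice_jar_3 alone.

How it is judged (in metres and radians):
On the way, in this order (a step that is already met when the one before it is completed fails the run):
1. the bolt is drawn back while the lid is still shut (value of joint bolt above 0.018 m and value of joint lid below 0.006 m), for 0.1 s.
2. the lid is slid open (value of joint lid above 0.105 m), for 0.1 s.
3. every jar stands in the blue pan and the balance is level (x of spice_jar_1 in the frame of jar_pan_mid between -0.05 and 0.05 m and y of spice_jar_1 in the frame of jar_pan_mid between -0.079 and 0.079 m and z of spice_jar_1 in the frame of jar_pan_mid between -0.006 and 0.01 m and angle between each of spice_jar_1, spice_jar_2, spice_jar_3's own z axis and vertical below 0.15 rad and x of spice_jar_2 in the frame of jar_pan_mid between -0.05 and 0.05 m and y of spice_jar_2 in the frame of jar_pan_mid between -0.079 and 0.079 m and z of spice_jar_2 in the frame of jar_pan_mid between -0.006 and 0.01 m and x of spice_jar_3 in the frame of jar_pan_mid between -0.05 and 0.05 m and y of spice_jar_3 in the frame of jar_pan_mid between -0.079 and 0.079 m and z of spice_jar_3 in the frame of jar_pan_mid between -0.006 and 0.01 m and value of joint jar_pan between -0.006 and 0.006 m), for 0.4 s.
At the end, for the whole second after the job is handed in: Every jar that is there stands upright (within 0.15 rad) on the floor of the blue pan; each weight stands upright on the floor of the steel pan or of the case; the balance is at rest within 6 mm of level; the lid is within 5 mm of fully shut and the bolt within 6 mm of home (all of step 3 and ((x of weight_1 in the frame of weight_pan_mid between -0.05 and 0.05 m and y of weight_1 in the frame of weight_pan_mid between -0.079 and 0.079 m and z of weight_1 in the frame of weight_pan_mid between -0.006 and 0.01 m and angle between weight_1's own z axis and vertical below 0.15 rad) or (x of weight_1 in the frame of case_floor between -0.055 and 0.055 m and y of weight_1 in the frame of case_floor between -0.1 and 0.1 m and z of weight_1 in the frame of case_floor between -0.006 and 0.01 m and angle between weight_1's own z axis and vertical below 0.15 rad)) and ((x of weight_2 in the frame of weight_pan_mid between -0.05 and 0.05 m and y of weight_2 in the frame of weight_pan_mid between -0.079 and 0.079 m and z of weight_2 in the frame of weight_pan_mid between -0.006 and 0.01 m and angle between weight_2's own z axis and vertical below 0.15 rad) or (x of weight_2 in the frame of case_floor between -0.055 and 0.055 m and y of weight_2 in the frame of case_floor between -0.1 and 0.1 m and z of weight_2 in the frame of case_floor between -0.006 and 0.01 m and angle between weight_2's own z axis and vertical below 0.15 rad)) and ((x of weight_3 in the frame of weight_pan_mid between -0.05 and 0.05 m and y of weight_3 in the frame of weight_pan_mid between -0.079 and 0.079 m and z of weight_3 in the frame of weight_pan_mid between -0.006 and 0.01 m and angle between weight_3's own z axis and vertical below 0.15 rad) or (x of weight_3 in the frame of case_floor between -0.055 and 0.055 m and y of weight_3 in the frame of case_floor between -0.1 and 0.1 m and z of weight_3 in the frame of case_floor between -0.006 and 0.01 m and angle between weight_3's own z axis and vertical below 0.15 rad)) and linear speed of each of spice_jar_1, spice_jar_2, spice_jar_3, weight_1, weight_2, weight_3 below 0.03 m/s and velocity of joint jar_pan between -0.01 and 0.01 m/s and value of joint lid below 0.005 m and value of joint bolt below 0.006 m); the robot touches nothing.
It fails at once if the mug is displaced by more than 3 cm (distance of mug_1 from where it was at the start of the episode above 0.03 m).
It fails at once if the kitchen timer is displaced by more than 3 cm (distance of kitchen_timer from where it was at the start of the episode above 0.03 m).
It fails at once if the tin is displaced by more than 3 cm (distance of tin_1 from where it was at the start of the episode above 0.03 m).
Of spice_jar_1, spice_jar_2, spice_jar_3 only 2 to 3 are there at a start; the rules pass over those that are not, and their reading is None.
At some moment in a run one of weight_1, weight_2, weight_3 may be knocked a few centimetres aside while the robot is not near it.
It also fails if it takes over 210 s, if anything falls off the work surface, if the arm or the gripper's body presses on something with over 40 N, if the wrist force passes 120 N, or if a joint passes its speed limit or range.

### The arm

A 7-joint arm with a two-finger parallel gripper is mounted at the origin on a cart in front of the work surface, level with it; the furniture and walls round the work are solid. World frame = base frame: x ahead of the robot, y to its left, z up, the work surface at z = 0. Lengths are in m, angles in degrees, forces in N, time in s.
With the tool pointing down it reaches from about 0.35 to 0.9 m from the base axis. Payload 7.2 kg.
Tool frame: the origin (TCP) lies between the finger pads; the fingertips stand 22 mm ahead of it and the grasp point (between the pads) lies 3 mm ahead of it (bot.tip_extent is the distance from the TCP to the fingertips, in m); z points along the fingers, y is the line along which they close (so a half turn about z gives the same grasp; the last joint's range is limited). The gripper opens to 88 mm and grips with 3 to 60 N. Pads are 20 mm wide; open, the fingers measure 115 mm over their backs; the gripper's body (75 mm by 178 mm) begins 61 mm behind the grasp point.
Start: joints at [-75.012, 23.554, -0.728, 91.456, 0.321, 64.991, -4.71], TCP at [0.202, 0.591, 0.245] pointing down, gripper open.
Joint ranges: [-169.25, 169.25], [-16.82, 113.86], [-84.01, 82.57], [7.8, 145.47], [-59.2, 239.2], [7.22, 106.19], [-163.78, 163.78]. Speed limits (degrees/s): [136.94, 136.94, 172.46, 172.46, 180, 180, 180].

### API

Orientations are given as a 3x3 rotation matrix whose columns are the frame's x, y, z axes.
In Python, from workcell import bot, optics gives the robot as it stands.
- The arm moves only by the tool play_rows, never from a script. Its argument "deltas" is text: rows parted by semicolons, each of 7 numbers parted by spaces: the turn, a rotation vector about the tool's x, y, z in units of 5 degrees (1.0 is 5 degrees), then the shift along the tool's x, y, z in units of 20 mm (1.0 is 20 mm), then the opening, from 0 (shut) to 1 (fully open). In form: wx wy wz tx ty tz fingers; .... A call has 1 to 5 rows; each row shifts and turns the commanded pose from where the row before left it, along the tool's axes as they then stand; what a row does not reach is not made up. A row lasts 1/12 s, in which the tool goes at most 41.7 mm and 7.16 degrees, less where a joint would pass 70% of its speed; a pose out of reach is approached as far as the arm can. A call with a number of a shift or a turn outside -1 to 1 is refused whole. A call with a gripper value outside its range is refused whole. The fingers move at their own pace and stop on an object; "squeeze" is the grip in N (left out, the last holds). Time passes only in rows, so rows that do not move let the fingers close. It gives the time, the measured TCP pose, the force, the opening and the grip force at its end, in the units of the state.
- bot.get_obs(): the state, without advancing time (a new reading comes with each control period).
- optics.grab_frame(name): name is "scene" or "top" or "wrist"; returns a dict with "frame" (480x640x3 uint8, red, green, blue), "mtx" (3x3 intrinsics, pixels), "k1" (the pictures are not rectified: a ray, as slopes to the right and down, at radius r is drawn at 1 + k1 r^2 times it, then the intrinsics apply), "rvec" (rotation vector, rad) and "tvec" (3), from world to camera coordinates, as OpenCV has them; the wrist camera has in their place "hand_eye" (4x4, takes a point from camera to tool coordinates, whose origin is the TCP and whose axes are the flange's). Camera axes: x right, y down, z forward; pixel columns grow to the right and rows downward; lengths in m; the calibration is good to about 2 mm. A picture is of the moment at which its call begins: read the wrist's pose just before it. There is no depth.
- bot.hand_in(): hands the job in; it is judged then, once.
The state is a dict: "t": time; "q": joint angles; "dq": joint speeds; "effort": joint torques, N m; "tcp_pos": TCP position; "orientation": TCP orientation; "contact_force": force on the tool from outside, world axes, zero at the start; "torque": the same for the moment, N m; "gripper_width": finger opening in m; "grip_force": force on a finger pad.
Only numpy, scipy, OpenCV 4.12 (cv2) and the standard library are available. Lean on these libraries where they do the work, as an engineer would, in place of code of your own. Each camera call takes 0.05 s, during which the arm holds its last target. There are 200 camera calls.

## Working session

There is one attempt and no reset: what is moved stays moved. The work goes in short steps, Python scripts to look and compute and a tool call to move; the robot and the scene stay as the last step left them, time stands still between calls to the robot, and variables do not carry over. Pictures are saved under pics/ and viewed, at most 14 in all, crops included, and the job is handed in when it is done.

Besides the shell and the picture viewer there is one more tool, called after "Call:" as name(argument=value, ...), one argument or row to a line, values as JSON. play_rows: Moves the arm, as the interface text tells. Shifts and turns lie within -1 to 1; 1 stands for 20 mm of shift or 5 degrees of turn. Its arguments: {"type":"object","properties":{"deltas":{"type":"string"},"squeeze":{"type":"number"}},"required":["deltas"]}

```bash
mkdir -p pics; ls
cat > h.py <<'E'
import numpy as np, cv2
from workcell import bot, optics
def cam(name):
    o=bot.get_obs(); d=optics.grab_frame(name); 
    if 'hand_eye' in d:
        H=np.array(d['hand_eye']); T=np.eye(4); T[:3,:3]=np.array(o['orientation']); T[:3,3]=o['tcp_pos']
        W=T@H; R=W[:3,:3]; c=W[:3,3]
    else:
        Rm=cv2.Rodrigues(np.array(d['rvec'],float))[0]; R=Rm.T; c=-Rm.T@np.array(d['tvec'],float).ravel()
    d['R']=R; d['c']=c; d['K']=np.array(d['mtx']); return d
def save(d,fn,crop=None,s=1):
    im=d['frame'][:,:,::-1]
    if crop: x0,y0,x1,y1=crop; im=im[y0:y1,x0:x1]
    if s!=1: im=cv2.resize(im,None,fx=s,fy=s,interpolation=cv2.INTER_CUBIC)
    cv2.imwrite('pics/'+fn,im)
def ray(d,p):
    K=d['K']; a=np.array([(p[0]-K[0,2])/K[0,0],(p[1]-K[1,2])/K[1,1]]); u=a.copy()
    for _ in range(20): u=a/(1+d['k1']*(u@u))
    v=d['R']@np.array([u[0],u[1],1]); return v/np.linalg.norm(v)
def onz(d,p,z):
    v=ray(d,p); return d['c']+v*(z-d['c'][2])/v[2]
def proj(d,P):
    q=d['R'].T@(np.array(P)-d['c']); u=q[:2]/q[2]; u=u*(1+d['k1']*(u@u)); K=d['K']
    return np.array([K[0,0]*u[0]+K[0,2],K[1,1]*u[1]+K[1,2]])
E
python3 - <<'E'
from h import *
for n in ('scene','top'):
    d=cam(n); save(d,n+'0.png'); print(n,d['c'],d['k1'],d['K'][0,0]); np.save(n+'0.npy',d['frame'])
    print(d['R'])
o=bot.get_obs(); print(o)
d=cam('wrist'); print(d['hand_eye'])
E
```

```text
pics
scene [0.87682532 1.19671141 1.20868363] 0.046214276714186056 606.7441917252771
[[-0.97692002  0.14049687 -0.1608972 ]
 [ 0.21347561  0.61591161 -0.75834099]
 [-0.00744608 -0.77518612 -0.63168904]]
top [ 0.49356788 -0.11132722  1.4277892 ] -0.1534446002195131 560.2031811388183
[[ 0.01691622 -0.99847386  0.05257183]
 [-0.99985179 -0.01672454  0.00408393]
 [-0.00319846 -0.05263313 -0.99860879]]
{'t': 0.1, 'q': array([-75.01296336,  23.59538847,  -0.72875193,  91.49914125,
         0.32123012,  64.9913805 ,  -4.7085232 ]), 'dq': array([ 0.04066935, -0.00844065,  0.0058581 , -0.09162779,  0.01734612,
        0.01532524,  0.05320363]), 'effort': array([ 2.55400693e-03, -5.89101934e+01,  6.43706750e-01, -2.91706771e+01,
       -5.37800894e-02,  1.43990899e-02,  4.48378546e-05]), 'tcp_pos': array([0.20228578, 0.59090228, 0.24389442]), 'orientation': array([[-9.46133421e-01,  3.23776793e-01, -3.71848051e-04],
       [ 3.23776989e-01,  9.46132368e-01, -1.41572026e-03],
       [-1.06559887e-04, -1.45985609e-03, -9.99998929e-01]]), 'contact_force': array([0.82884326, 0.82884659, 0.21046401]), 'torque': array([-0.00426136,  0.00431876, -0.01418153]), 'grip_force': 0.0, 'gripper_width': 0.08761836688410632}
[[ 2.66057763e-04 -9.58600132e-01 -2.84755536e-01  7.76706711e-02]
 [ 9.99999922e-01  1.71622348e-04  3.56588455e-04  1.17108663e-04]
 [-2.92955326e-04 -2.84755609e-01  9.58600103e-01 -1.40641451e-01]
 [ 0.00000000e+00  0.00000000e+00  0.00000000e+00  1.00000000e+00]]
```

View pics/scene0.png

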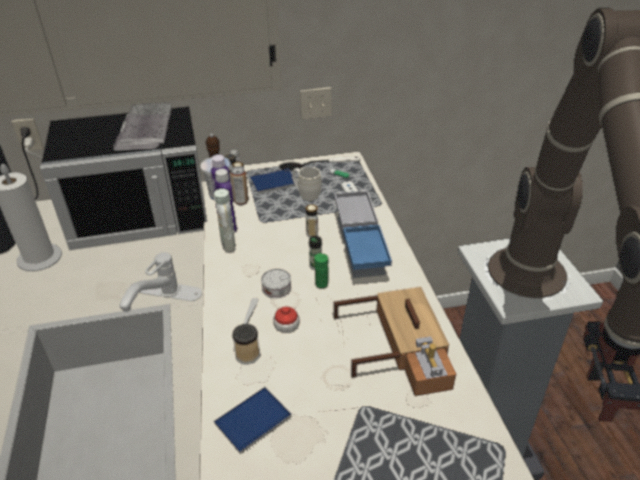

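View pics/top0.png

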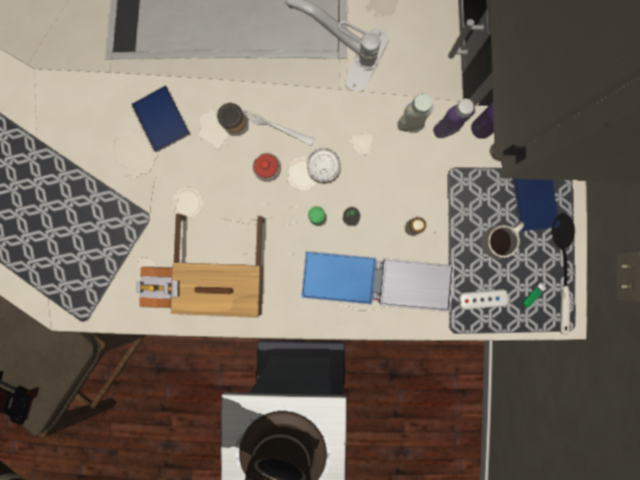

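Run:
```python
from h import *
f=np.load('scene0.npy'); d={'frame':f}
a=cv2.resize(f[180:300,280:400],None,fx=4.5,fy=4.5,interpolation=cv2.INTER_CUBIC)
b=cv2.resize(f[300:370,215:280],None,fx=3.5,fy=3.5,interpolation=cv2.INTER_CUBIC)
c=np.zeros((540,540+b.shape[1],3),np.uint8); c[:,:540]=a; c[:b.shape[0],540:]=b
cv2.imwrite('pics/jars.png',c[:,:,::-1])
t=np.load('top0.npy'); cv2.imwrite('pics/topc.png',cv2.resize(t[180:330,130:465],None,fx=2.38,fy=2.38,interpolation=cv2.INTER_CUBIC)[:,:,::-1])
```

```text
(no output)
```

View pics/jars.png

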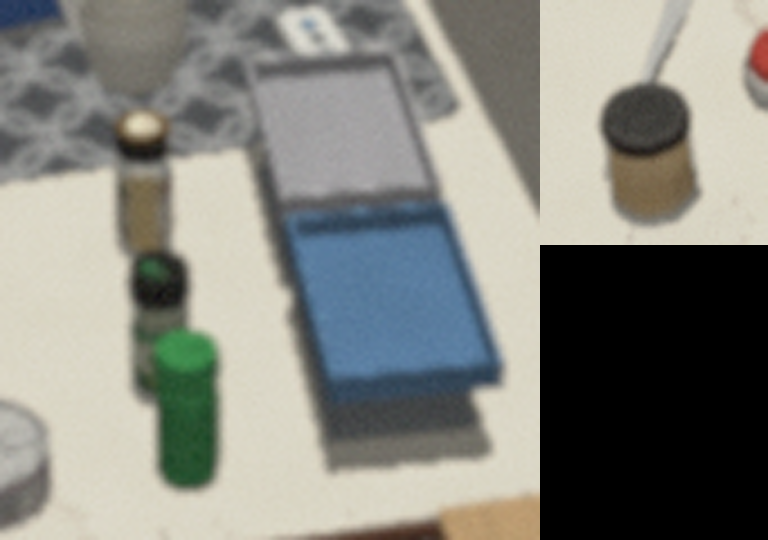

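View pics/topc.png

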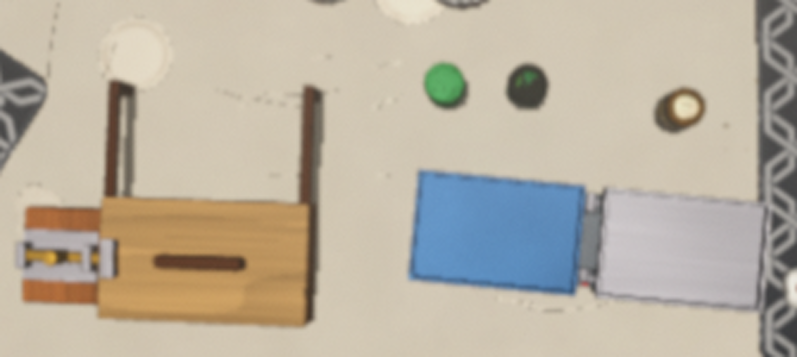

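```bash
cat > m0.py <<'E'
from h import *
d=cam('top'); f=cv2.cvtColor(d['frame'],cv2.COLOR_RGB2HSV)
def comp(mask,seed):
    n,l,s,c=cv2.connectedComponentsWithStats(mask.astype(np.uint8)); i=l[seed[1],seed[0]]
    if i==0: return None
    return (l==i).astype(np.uint8)
def rect(m,z,name):
    P=cv2.findContours(m,0,1)[0]; P=max(P,key=len)[:,0,:]
    W=np.array([onz(d,p,z)[:2] for p in P]).astype(np.float32)*1000
    r=cv2.minAreaRect(W); print(name,np.round(r[0],1),np.round(r[1],1),round(r[2],2)); return r
hh,ss,vv=[f[:,:,i].astype(int) for i in range(3)]
blue=(hh>95)&(hh<120)&(ss>110)&(vv>60)
rect(comp(blue,(340,277)),.085,'blue')
st=(ss<40)&(vv>110)&(vv<215)
for p in ((415,285),(200,280)): print(p,f[p[1],p[0]],f[260,280])
m=comp(st,(415,285)); 
if m is not None: rect(m,.085,'steel')
wood=(hh>10)&(hh<24)&(ss>85)&(vv>120)
m=comp(wood,(200,280)); rect(m,.069,'lid')
bar=(vv<110)&(ss>60); m=comp(bar,(213,290)); 
if m is not None: rect(m,.097,'bar')
for nm,s in (('j1',(351,217)),('j2',(414,229)),('g',(317,215))):
    m=comp((vv<95),s) if nm!='g' else comp((hh>45)&(hh<80)&(ss>100),s)
    if m is not None: rect(m,.105,nm)
y=(hh>17)&(hh<32)&(ss>130)&(vv>120); Y,X=np.nonzero(y[270:310,136:172]); print('brass',X.mean()+136,Y.mean()+270,len(X))
print(d['c'])
E
python3 m0.py
```

```text
blue [ 455.3 -134.4] [163.3 104.7] 85.41
(415, 285) [170   8 194] [ 20  35 209]
(200, 280) [ 17 130 187] [ 20  35 209]
steel [570.9  29.3] [1559.7 1196.2] 88.99
lid [421.5 207.3] [297.5 126.2] 89.0
bar [420.5 164.2] [89.7 11.4] 89.45
j1 [ 601.8 -161.9] [38.  35.6] 0.96
g [602.8 -77.7] [33.3 33.2] 0.95
brass 152.61111111111111 287.55555555555554 72
[ 0.49356788 -0.11132722  1.4277892 ]
```

Call:
play_rows(
  deltas="0 0 -0.93 0 0 0 1; 0 0 -0.93 0 0 0 1; 0 0 -0.93 0 0 0 1; 0 0 -0.93 0 0 0 1",
)

```text
t: 0.53
tcp_pos: [0.2023, 0.5912, 0.2444]
orientation: [[-1.0, 0.001, -0.0], [0.001, 1.0, -0.0], [0.0, -0.0, -1.0]]
contact_force: [0.3, 0.3, -0.4]
gripper_width: 0.0879
grip_force: 0.0
```

Call:
play_rows(
  deltas="0 0 0 -0.65 -1 0 1;0 0 0 -0.65 -1 0 1;0 0 0 -0.65 -1 0 1;0 0 0 -0.65 -1 0 1;0 0 0 -0.65 -1 0 1",
)

```text
t: 0.95
tcp_pos: [0.2674, 0.4898, 0.2445]
orientation: [[-1.0, 0.005, -0.0], [0.005, 1.0, -0.0], [0.0, -0.0, -1.0]]
contact_force: [0.2, 0.3, 1.3]
gripper_width: 0.088
grip_force: 0.0
```

Call:
play_rows(
  deltas="0 0 0 -0.65 -1 0 1;0 0 0 -0.65 -1 0 1;0 0 0 -0.65 -1 0 1;0 0 0 -0.65 -1 0 1;0 0 0 -0.65 -1 0 1",
)

```text
t: 1.37
tcp_pos: [0.3318, 0.3895, 0.2446]
orientation: [[-1.0, 0.005, -0.0], [0.005, 1.0, -0.0], [0.0, -0.0, -1.0]]
contact_force: [0.5, -0.9, 0.1]
gripper_width: 0.088
grip_force: 0.0
```

Call:
play_rows(
  deltas="0 0 0 -0.65 -1 0 1;0 0 0 -0.65 -1 0 1;0 0 0 -0.65 -1 0 1;0 0 0 -0.65 -1 0 1;0 0 0 0 0 0 1",
)

```text
t: 1.78
tcp_pos: [0.3857, 0.306, 0.2447]
orientation: [[-1.0, 0.011, 0.001], [0.011, 1.0, -0.002], [-0.001, -0.002, -1.0]]
contact_force: [-0.3, -1.1, 0.3]
gripper_width: 0.0875
grip_force: 0.0
```

Run:
```python
from h import *
print(bot.get_obs()['tcp_pos'])
d=cam('wrist'); save(d,'w1.png'); 
for P in ([.4205,.305,.12],[.4205,.164,.097]): print(proj(d,P))
```

```text
[0.38565327 0.3060142  0.24472114]
[322.09610251 285.62716528]
[129.70728102 274.98988712]
```

View pics/w1.png

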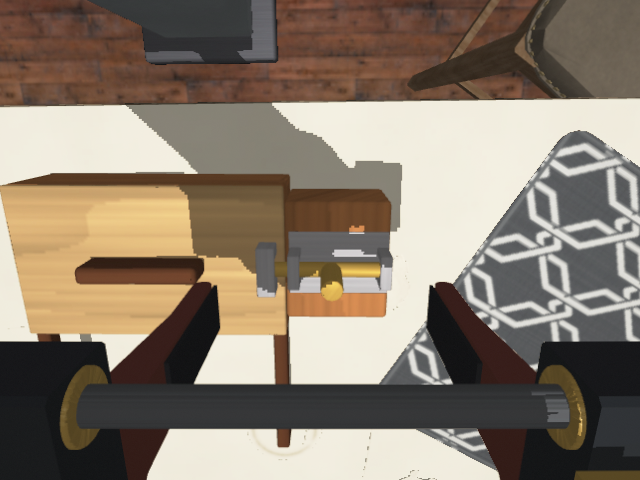

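Run:
```python
from h import *
d=cam('wrist'); f=cv2.cvtColor(d['frame'],cv2.COLOR_RGB2HSV)
m=((f[:,:,0]>18)&(f[:,:,0]<32)&(f[:,:,1]>120)&(f[:,:,2]>120)); m[:,:300]=0; m[:240]=0; m[330:]=0; m[:,400:]=0
Y,X=np.nonzero(m&(np.arange(480)[:,None]>277)); print(X.min(),X.max(),X.mean(),Y.max())
print('knob',onz(d,(332,289),.12))
for p in ((76,265),(203,265)): print(onz(d,p,.097))
print('lid right edge',onz(d,(289,177),.069),onz(d,(287,333),.069),'left',onz(d,(1,185),.069),onz(d,(31,332),.069))
```

```text
318 375 331.26553672316385 302
knob [0.42161681 0.31410964 0.12      ]
[0.41111531 0.12838584 0.097     ]
[0.41191182 0.2209667  0.097     ]
lid right edge [0.35270253 0.28316207 0.069     ] [0.48324934 0.27729473 0.069     ] left [0.35655632 0.06508699 0.069     ] [0.4807027  0.06219498 0.069     ]
```

Run:
```python
from h import *
out=[]
for n,cr in (('scene',(320,280,460,400)),('top',(130,240,270,330))):
    d=cam(n); x0,y0,x1,y1=cr; s=5 if n=='scene' else 5
    im=cv2.resize(d['frame'][y0:y1,x0:x1,::-1],None,fx=s,fy=s,interpolation=cv2.INTER_CUBIC)
    im=cv2.resize(d['frame'][y0:y1,x0:x1,::-1],None,fx=2.8*1,fy=2.8,interpolation=cv2.INTER_CUBIC) if 0 else im
    for o,col in (((.4205,.2065),(0,0,255)),((.417,.2135),(0,255,0))):
        pts=[(-.063,-.15,.069),(.063,-.15,.069),(.063,.066,.069),(-.063,.066,.069),(0,-.087,.097),(0,.003,.097),(0,.1,.12)]
        for p in pts:
            a=np.deg2rad(-.8); P=[o[0]+p[0]*np.cos(a)-p[1]*np.sin(a),o[1]+p[0]*np.sin(a)+p[1]*np.cos(a),p[2]]
            u=(proj(d,P)-[x0,y0]+.5)*s; cv2.circle(im,tuple(int(v) for v in u),4,col,1)
    out.append(im)
im=np.vstack(out); im=cv2.resize(im,None,fx=600/im.shape[0],fy=600/im.shape[0]); cv2.imwrite('pics/chk.png',im)
```

```text
(no output)
```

View pics/chk.png

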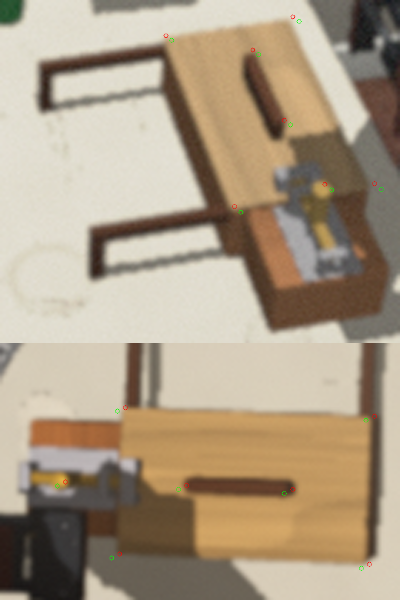

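Call:
play_rows(
  deltas="0 0 0 -0.9 0.2 0.3 0.5;0 0 0 -0.9 0.2 0.5 0.5;0 0 0 0 0 1 0.5;0 0 0 0 0 1 0.5;0 0 0 0 0 1 0.5",
)

```text
t: 2.4
tcp_pos: [0.4184, 0.3196, 0.1677]
orientation: [[-1.0, 0.003, -0.0], [0.003, 1.0, 0.001], [0.0, 0.001, -1.0]]
contact_force: [0.0, -1.3, 0.5]
gripper_width: 0.0581
grip_force: 0.0
```

Call:
play_rows(
  deltas="0 0 0 0 0 1 0.5;0 0 0 0 0 0.9 0.5;0 0 0 0 0 0.6 0.5;0 0 0 0 0 0.2 0.5;0 0 0 0 0 0 0.5",
)

```text
t: 2.82
tcp_pos: [0.4179, 0.3188, 0.1136]
orientation: [[-1.0, 0.003, -0.002], [0.003, 1.0, -0.001], [0.002, -0.001, -1.0]]
contact_force: [0.7, -0.1, 0.2]
gripper_width: 0.0442
grip_force: 0.0
```

Call:
play_rows(
  deltas="0 0 0 0 0 0 0;0 0 0 0 0 0 0;0 0 0 0 0 0 0;0 0 0 0 0 0 0;0 0 0 0 0 0 0",
  squeeze=10,
)

```text
t: 3.23
tcp_pos: [0.4194, 0.3179, 0.1153]
orientation: [[-1.0, 0.006, 0.001], [0.006, 1.0, 0.0], [-0.001, 0.0, -1.0]]
contact_force: [-0.3, -2.1, 2.8]
gripper_width: 0.0156
grip_force: 10.0
```

Call:
play_rows(
  deltas="0 0 0 0 0.4 0 0;0 0 0 0 0.4 0 0;0 0 0 0 0.4 0 0;0 0 0 0 0.2 0 0;0 0 0 0 0 0 0",
  squeeze=20,
)

```text
t: 3.65
tcp_pos: [0.4198, 0.3394, 0.1146]
orientation: [[-1.0, 0.009, -0.003], [0.009, 1.0, -0.012], [0.003, -0.012, -1.0]]
contact_force: [-1.7, -25.9, 21.3]
gripper_width: 0.0156
grip_force: 20.0
```

Call:
play_rows(
  deltas="0 0 0 0 0 0 0;0 0 0 0 0 0 0.4;0 0 0 0 0 0 0.4;0 0 0 0 0 0 0.4;0 0 0 0 0 -1 0.4",
)

```text
t: 4.07
tcp_pos: [0.4173, 0.3463, 0.1318]
orientation: [[-1.0, 0.004, -0.004], [0.004, 1.0, -0.003], [0.004, -0.003, -1.0]]
contact_force: [-1.1, 0.8, -0.7]
gripper_width: 0.0344
grip_force: 0.0
```

Call:
play_rows(
  deltas="0 0 0 0 0 -1 0.4;0 0 0 0 0 -1 0.4;0 0 0 0 0 -1 0;0 0 0 0 0 -1 0;0 0 0 0 0 0 0",
)

```text
t: 4.48
tcp_pos: [0.4202, 0.3492, 0.2184]
orientation: [[-1.0, 0.004, 0.004], [0.004, 1.0, 0.005], [-0.004, 0.005, -1.0]]
contact_force: [0.9, 0.2, 0.7]
gripper_width: 0.0183
grip_force: 0.0
```

Run:
```python
from h import *
d=cam('wrist'); save(d,'w2.png'); print(bot.get_obs()['tcp_pos'])
```

```text
[0.41959911 0.34857    0.21645401]
```

View pics/w2.png

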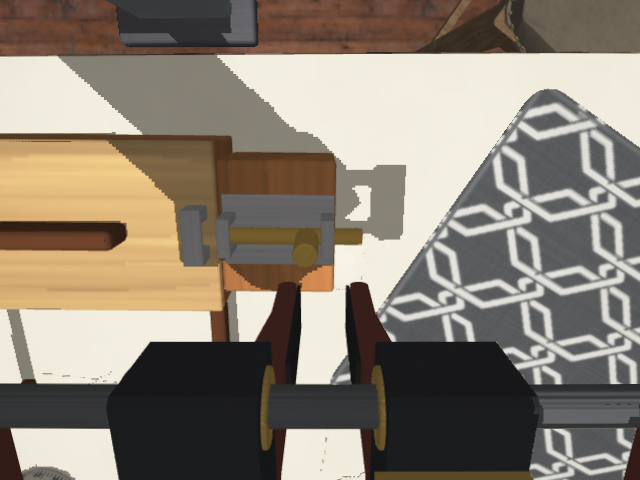

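Call:
play_rows(
  deltas="0 0 0 0.35 -1 0 0;0 0 0 0.35 -1 0 0;0 0 0 0.35 -1 0 0;0 0 0 0.35 -1 0 0;0 0 0 0.35 -1 0 0",
)

```text
t: 4.95
tcp_pos: [0.3826, 0.2462, 0.2134]
orientation: [[-1.0, 0.004, -0.001], [0.004, 1.0, -0.001], [0.001, -0.001, -1.0]]
contact_force: [0.4, -0.5, -0.4]
gripper_width: 0.0006
grip_force: 0.0
```

Call:
play_rows(
  deltas="0 0 0 0 -1 0 0;0 0 0 0 -1 0 0;0 0 0 0 -1 0.5 0;0 0 0 0 -1 1 0;0 0 0 0 0 1 0",
)

```text
t: 5.37
tcp_pos: [0.383, 0.1637, 0.1637]
orientation: [[-1.0, 0.008, 0.0], [0.008, 1.0, -0.0], [-0.0, -0.0, -1.0]]
contact_force: [-0.3, 0.3, -0.6]
gripper_width: 0.0005
grip_force: 0.0
```

Call:
play_rows(
  deltas="0 0 0 0 0 1 0;0 0 0 0 0 1 0;0 0 0 0 0 0.7 0;0 0 0 0 0 0.6 0;0 0 0 0 0 0 0",
)

```text
t: 5.78
tcp_pos: [0.3815, 0.1662, 0.096]
orientation: [[-1.0, 0.004, -0.004], [0.004, 1.0, -0.002], [0.004, -0.002, -1.0]]
contact_force: [0.5, 1.1, 0.1]
gripper_width: 0.0003
grip_force: 0.0
```

Call:
play_rows(
  deltas="0 0 0 -0.6 0 0 0;0 0 0 -0.6 0 0 0;0 0 0 -0.6 0 0 0;0 0 0 -0.6 0 0 0;0 0 0 -0.6 0 0 0",
)

```text
t: 6.2
tcp_pos: [0.4447, 0.1662, 0.099]
orientation: [[-1.0, 0.005, 0.0], [0.005, 1.0, 0.0], [-0.0, 0.0, -1.0]]
contact_force: [-2.4, 0.9, 0.5]
gripper_width: 0.0003
grip_force: 1.3
```

Call:
play_rows(
  deltas="0 0 0 -0.6 0 0 0;0 0 0 -0.6 0 0 0;0 0 0 -0.6 0 0 0;0 0 0 -0.6 0 0 0;0 0 0 -0.6 0 0 0",
)

```text
t: 6.62
tcp_pos: [0.5048, 0.1653, 0.099]
orientation: [[-1.0, 0.006, 0.0], [0.006, 1.0, -0.0], [-0.0, -0.0, -1.0]]
contact_force: [-2.3, -0.7, -0.7]
gripper_width: 0.0005
grip_force: 1.3
```

Call:
play_rows(
  deltas="0 0 0 -0.3 0 0 0;0 0 0 -0.2 0 0 0;0 0 0 0 0 0 0;0 0 0 0 0 0 0",
)

```text
t: 6.95
tcp_pos: [0.5138, 0.1658, 0.0989]
orientation: [[-1.0, 0.005, 0.001], [0.005, 1.0, 0.0], [-0.001, 0.0, -1.0]]
contact_force: [0.3, -0.7, -0.6]
gripper_width: 0.001
grip_force: 0.0
```

Push on until the stop is felt.

Call:
play_rows(
  deltas="0 0 0 -0.2 0 0 0;0 0 0 -0.2 0 0 0;0 0 0 -0.1 0 0 0;0 0 0 0 0 0 0",
)

```text
t: 7.28
tcp_pos: [0.5231, 0.1658, 0.0986]
orientation: [[-1.0, 0.005, -0.001], [0.005, 1.0, 0.0], [0.001, 0.0, -1.0]]
contact_force: [-3.5, -0.5, 2.6]
gripper_width: -0.0
grip_force: 1.4
```

Call:
play_rows(
  deltas="0 0 0 -0.1 0 0 0;0 0 0 -0.1 0 0 0;0 0 0 -0.1 0 0 0;0 0 0 0 0 0 0",
)

```text
t: 7.62
tcp_pos: [0.5235, 0.1658, 0.098]
orientation: [[-1.0, 0.004, -0.011], [0.004, 1.0, -0.001], [0.011, -0.001, -1.0]]
contact_force: [-21.2, -0.2, 15.1]
gripper_width: 0.0004
grip_force: 10.4
```

Call:
play_rows(
  deltas="0 0 0 0.8 0 0 0;0 0 0 0.6 0 -1 0;0 0 0 1 0 -1 0;0 0 0 1 0 -1 0;0 0 0 1 0 -1 0",
)

```text
t: 8.03
tcp_pos: [0.4409, 0.166, 0.1794]
orientation: [[-1.0, 0.005, 0.001], [0.005, 1.0, 0.0], [-0.001, 0.0, -1.0]]
contact_force: [0.4, 0.6, 0.2]
gripper_width: 0.0005
grip_force: 0.0
```

Call:
play_rows(
  deltas="0 0 0 1 0 -1 0.5;0 0 0 1 0 -1 0.5;0 0 0 0.5 0 -1 0.5;0 0 0 0 0 -0.5 0.5;0 0 0 0 0 0 0.5",
)

```text
t: 8.45
tcp_pos: [0.3923, 0.1672, 0.2513]
orientation: [[-1.0, 0.005, 0.005], [0.005, 1.0, 0.003], [-0.005, 0.003, -1.0]]
contact_force: [0.6, 0.0, -0.2]
gripper_width: 0.0304
grip_force: 0.0
```

Run:
```python
from h import *
print(bot.get_obs()['tcp_pos'],bot.get_obs()['contact_force'])
d=cam('wrist'); save(d,'w3.png'); np.save('w3.npy',d['frame']); print(d['k1'],d['K'])
```

```text
[0.39234737 0.16718062 0.25128586] [ 0.61505603  0.02295544 -0.16083148]
-0.0074483021513459344 [[422.72868441   0.         322.79329224]
 [  0.         422.72868441 238.21014577]
 [  0.           0.           1.        ]]
```

View pics/w3.png

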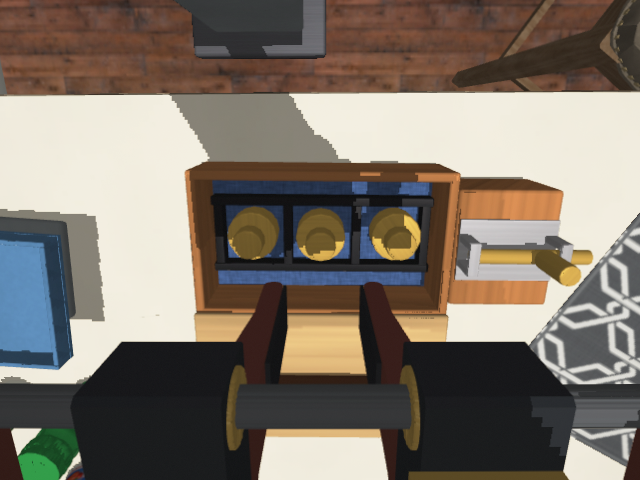

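Call:
play_rows(
  deltas="0 0 0 -0.33 -1 -0.1 0.8;0 0 0 -0.33 -1 -0.1 0.8;0 0 0 -0.33 -1 -0.1 0.8;0 0 0 -0.33 -1 -0.1 0.8;0 0 0 -0.33 -1 -0.1 0.8",
)

```text
t: 8.92
tcp_pos: [0.4241, 0.0649, 0.2576]
orientation: [[-1.0, 0.005, -0.001], [0.005, 1.0, -0.001], [0.001, -0.001, -1.0]]
contact_force: [0.2, 0.1, 0.4]
gripper_width: 0.0675
grip_force: 0.0
```

Call:
play_rows(
  deltas="0 0 0 -0.33 -1 -0.1 0.8;0 0 0 -0.33 -1 -0.1 0.8;0 0 0 -0.33 -1 -0.1 0.8;0 0 0 -0.33 -1 -0.1 0.8;0 0 0 -0.33 -1 -0.1 0.8",
)

```text
t: 9.33
tcp_pos: [0.4565, -0.0354, 0.2675]
orientation: [[-1.0, 0.006, -0.001], [0.006, 1.0, -0.001], [0.001, -0.001, -1.0]]
contact_force: [0.1, -0.1, 0.1]
gripper_width: 0.0701
grip_force: 0.0
```

Call:
play_rows(
  deltas="0 0 0 -0.33 -1 -0.1 0.8;0 0 0 -0.33 -1 -0.1 0.8;0 0 0 -0.33 -1 -0.1 0.8;0 0 0 -0.33 -1 -0.1 0.8;0 0 0 -0.33 -1 -0.1 0.8",
)

```text
t: 9.75
tcp_pos: [0.489, -0.1356, 0.2774]
orientation: [[-1.0, 0.006, -0.001], [0.006, 1.0, -0.001], [0.001, -0.001, -1.0]]
contact_force: [-0.7, 0.0, 0.6]
gripper_width: 0.0702
grip_force: 0.0
```

Call:
play_rows(
  deltas="0 0 0 -0.33 -1 -0.1 0.8;0 0 0 -0.33 -1 -0.1 0.8;0 0 0 -0.33 -1 -0.1 0.8;0 0 0 -0.33 -1 -0.1 0.8;0 0 0 0 0 0 0.8",
)

```text
t: 10.17
tcp_pos: [0.515, -0.2189, 0.2855]
orientation: [[-1.0, 0.01, -0.001], [0.01, 1.0, -0.003], [0.001, -0.003, -1.0]]
contact_force: [-1.1, 0.4, -0.3]
gripper_width: 0.0704
grip_force: 0.0
```

Run:
```python
from h import *
print(bot.get_obs()['tcp_pos'],bot.get_obs()['contact_force'])
d=cam('wrist'); save(d,'w4.png'); np.save('w4.npy',d['frame'])
```

```text
[ 0.51498049 -0.21888319  0.28551677] [-1.09497413  0.3850086  -0.29389883]
```

View pics/w4.png

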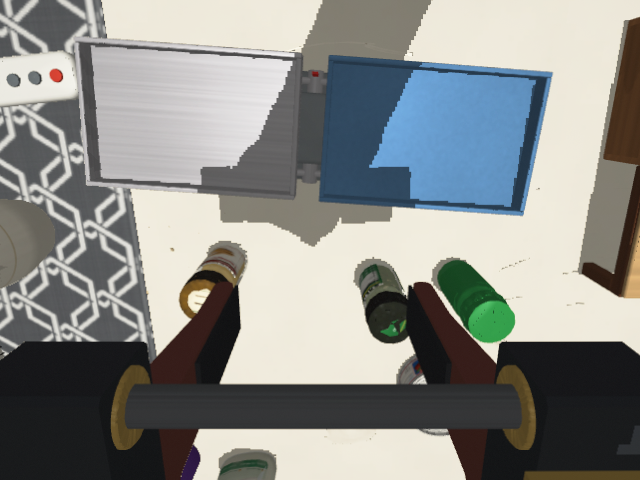

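Run:
```python
from h import *
d=cam('wrist')
for n,p,z in (('j1',(388,323),.105),('j1 label',(394,327),.105),('j2',(201,299),.105),('g',(491,321),.105)): print(n,onz(d,p,z)[:2])
for n,q in (('blue',((331,56),(552,72),(523,215),(319,201))),('steel',((76,38),(302,53),(296,198),(87,185)))):
    P=np.array([onz(d,p,.085)[:2] for p in q]); print(n,P.round(4).tolist(),P.mean(0))
t=cam('top')
for n,p in (('j1',(351.5,215.5)),('j2',(416,226))): print('top',n,onz(t,p,.105)[:2])
```

```text
j1 [ 0.60683293 -0.16299781]
j1 label [ 0.61062056 -0.15779896]
j2 [ 0.58364967 -0.31853587]
g [ 0.60570389 -0.07642094]
blue [[0.396, -0.21], [0.4084, -0.0431], [0.5192, -0.0513], [0.5061, -0.2202]] [ 0.45741465 -0.13115823]
steel [[0.3817, -0.399], [0.3938, -0.2316], [0.5034, -0.239], [0.4912, -0.4088]] [ 0.44250209 -0.31958117]
top j1 [ 0.60298223 -0.16183866]
top j2 [ 0.58067397 -0.31547116]
```

Call:
play_rows(
  deltas="0 0 0 -0.89 0.57 0.4 0.8;0 0 0 -0.89 0.57 0.4 0.8;0 0 0 -0.89 0.57 0.4 0.8;0 0 0 -0.89 0.57 0.4 0.8;0 0 0 -0.89 0.57 0.4 0.8",
)

```text
t: 10.73
tcp_pos: [0.6046, -0.1557, 0.2457]
orientation: [[-1.0, 0.004, -0.0], [0.004, 1.0, 0.001], [0.0, 0.001, -1.0]]
contact_force: [-0.6, -0.3, -0.5]
gripper_width: 0.07
grip_force: 0.0
```

Call:
play_rows(
  deltas="0 0 0 0 0 1 0.8;0 0 0 0 0 1 0.8;0 0 0 0 0 1 0.8;0 0 0 0 0 1 0.8;0 0 0 0 0 1 0.8",
)

```text
t: 11.15
tcp_pos: [0.6037, -0.1562, 0.1452]
orientation: [[-1.0, 0.004, -0.001], [0.004, 1.0, 0.001], [0.001, 0.001, -1.0]]
contact_force: [0.3, -1.2, 0.2]
gripper_width: 0.0703
grip_force: 0.0
```

Call:
play_rows(
  deltas="0 0 0 0 0 1 0.8;0 0 0 0 0 1 0.8;0 0 0 0 0 1 0.8;0 0 0 0 0 0.6 0.8;0 0 0 0 0 0 0.8",
)

```text
t: 11.57
tcp_pos: [0.6021, -0.1561, 0.0717]
orientation: [[-1.0, 0.004, -0.005], [0.004, 1.0, 0.001], [0.005, 0.001, -1.0]]
contact_force: [-1.0, -0.4, -0.3]
gripper_width: 0.07
grip_force: 0.0
```

Call:
play_rows(
  deltas="0 0 0 0 0 0 0.3;0 0 0 0 0 0 0.3;0 0 0 0 0 0 0.3;0 0 0 0 0 0 0.3;0 0 0 0 0 0 0.3",
  squeeze=15,
)

```text
t: 11.98
tcp_pos: [0.6045, -0.1583, 0.0757]
orientation: [[-1.0, 0.005, 0.002], [0.005, 1.0, -0.001], [-0.002, -0.001, -1.0]]
contact_force: [-0.3, -2.2, -0.3]
gripper_width: 0.0406
grip_force: 5.1
```

Call:
play_rows(
  deltas="0 0 0 0 0 0 0.3;0 0 0 0 0 -1 0.3;0 0 0 0 0 -1 0.3;0 0 0 0 0 -1 0.3;0 0 0 0 0 -1 0.3",
)

```text
t: 12.4
tcp_pos: [0.6034, -0.1575, 0.1552]
orientation: [[-1.0, 0.005, -0.001], [0.005, 1.0, 0.0], [0.001, 0.0, -1.0]]
contact_force: [-0.0, -0.1, -2.3]
gripper_width: 0.0401
grip_force: 15.0
```

Call:
play_rows(
  deltas="0 0 0 0 0 -1 0.3;0 0 0 0 0 -1 0.3;0 0 0 0 0 -0.5 0.3;0 0 0 0.5 0.25 0 0.3;0 0 0 0.7 0.3 0 0.3",
)

```text
t: 12.82
tcp_pos: [0.5805, -0.1467, 0.2049]
orientation: [[-1.0, 0.005, 0.001], [0.005, 1.0, -0.0], [-0.001, -0.0, -1.0]]
contact_force: [-0.8, 0.8, -2.7]
gripper_width: 0.0403
grip_force: 15.0
```

Call:
play_rows(
  deltas="0 0 0 1 0.45 0 0.3;0 0 0 1 0.45 0 0.3;0 0 0 1 0.45 0 0.3;0 0 0 1 0.45 0 0.3;0 0 0 1 0.45 0 0.3",
)

```text
t: 13.23
tcp_pos: [0.4788, -0.1005, 0.204]
orientation: [[-1.0, 0.005, -0.001], [0.005, 1.0, 0.0], [0.001, 0.0, -1.0]]
contact_force: [0.6, 0.2, -2.5]
gripper_width: 0.0399
grip_force: 15.0
```

Call:
play_rows(
  deltas="0 0 0 0.6 0.3 0 0.3;0 0 0 0.4 0.15 0 0.3;0 0 0 0 0 0 0.3;0 0 0 0 0 0 0.3",
)

```text
t: 13.57
tcp_pos: [0.4607, -0.092, 0.2048]
orientation: [[-1.0, 0.005, 0.001], [0.005, 1.0, 0.0], [-0.001, 0.0, -1.0]]
contact_force: [-0.9, 0.1, -1.6]
gripper_width: 0.0406
grip_force: 15.0
```

Call:
play_rows(
  deltas="0 0 0 0 0 1 0.3;0 0 0 0 0 1 0.3;0 0 0 0 0 0.7 0.3;0 0 0 0 0 0.3 0.3;0 0 0 0 0 0.2 0.3",
)

```text
t: 13.98
tcp_pos: [0.4606, -0.0925, 0.1398]
orientation: [[-1.0, 0.006, -0.001], [0.006, 1.0, -0.001], [0.001, -0.001, -1.0]]
contact_force: [0.2, -0.2, -1.6]
gripper_width: 0.0401
grip_force: 15.0
```

Call:
play_rows(
  deltas="0 0 0 0 0 0.2 0.3;0 0 0 0 0 0.2 0.3;0 0 0 0 0 0.1 0.3;0 0 0 0 0 0 0.3;0 0 0 0 0 0 0.3",
)

```text
t: 14.4
tcp_pos: [0.4607, -0.0921, 0.131]
orientation: [[-1.0, 0.005, 0.001], [0.005, 1.0, -0.0], [-0.001, -0.0, -1.0]]
contact_force: [-1.0, -0.0, -0.7]
gripper_width: 0.0404
grip_force: 15.0
```

Call:
play_rows(
  deltas="0 0 0 0 0 0.1 0.3;0 0 0 0 0 0.1 0.3;0 0 0 0 0 0 0.3;0 0 0 0 0 0 0.3;0 0 0 0 0 0 0.3",
)

```text
t: 14.82
tcp_pos: [0.461, -0.0922, 0.1273]
orientation: [[-1.0, 0.005, 0.002], [0.005, 1.0, -0.0], [-0.002, -0.0, -1.0]]
contact_force: [-1.2, -1.4, 5.9]
gripper_width: 0.0404
grip_force: 15.0
```

Call:
play_rows(
  deltas="0 0 0 0 0 0 0.65;0 0 0 0 0 0 0.65;0 0 0 0 0 0 0.65;0 0 0 0 0 -0.5 0.65;0 0 0 0 0 -1 0.65",
)

```text
t: 15.23
tcp_pos: [0.4589, -0.0918, 0.1557]
orientation: [[-1.0, 0.005, -0.004], [0.005, 1.0, -0.0], [0.004, -0.0, -1.0]]
contact_force: [0.1, 0.2, -0.7]
gripper_width: 0.0569
grip_force: 0.0
```

Call:
play_rows(
  deltas="0 0 0 0 0 -1 0.65;0 0 0 0 0 -1 0.65;0 0 0 0 0 -1 0.65;0 0 0 0 0 -1 0.65;0 0 0 0 0 -1 0.65",
)

```text
t: 15.65
tcp_pos: [0.46, -0.0921, 0.2583]
orientation: [[-1.0, 0.005, 0.0], [0.005, 1.0, 0.0], [-0.0, 0.0, -1.0]]
contact_force: [0.1, -0.2, 0.2]
gripper_width: 0.057
grip_force: 0.0
```

Call:
play_rows(
  deltas="0 0 0 -0.51 -0.94 0 0.8;0 0 0 -0.51 -0.94 0 0.8;0 0 0 -0.51 -0.94 0 0.8;0 0 0 -0.51 -0.94 0 0.8;0 0 0 -0.51 -0.94 0 0.8",
)

```text
t: 16.07
tcp_pos: [0.5111, -0.1871, 0.2574]
orientation: [[-1.0, 0.005, 0.0], [0.005, 1.0, 0.0], [-0.0, 0.0, -1.0]]
contact_force: [1.0, 0.1, 0.3]
gripper_width: 0.0703
grip_force: 0.0
```

Call:
play_rows(
  deltas="0 0 0 -0.51 -0.94 0 0.8;0 0 0 -0.51 -0.94 0 0.8;0 0 0 -0.51 -0.94 0 0.8;0 0 0 -0.51 -0.94 0 0.8;0 0 0 -0.51 -0.94 0 0.8",
)

```text
t: 16.48
tcp_pos: [0.5616, -0.2813, 0.2572]
orientation: [[-1.0, 0.005, -0.0], [0.005, 1.0, 0.0], [0.0, 0.0, -1.0]]
contact_force: [0.3, 0.5, -0.3]
gripper_width: 0.0706
grip_force: 0.0
```

Call:
play_rows(
  deltas="0 0 0 -0.51 -0.94 0 0.8;0 0 0 -0.51 -0.94 0 0.8;0 0 0 0 0 1 0.8;0 0 0 0 0 1 0.8;0 0 0 0 0 1 0.8",
)

```text
t: 16.9
tcp_pos: [0.5815, -0.3187, 0.1965]
orientation: [[-1.0, 0.006, 0.0], [0.006, 1.0, -0.0], [-0.0, -0.0, -1.0]]
contact_force: [0.2, 0.6, 0.7]
gripper_width: 0.0702
grip_force: 0.0
```

Call:
play_rows(
  deltas="0 0 0 0 0 1 0.8;0 0 0 0 0 1 0.8;0 0 0 0 0 1 0.8;0 0 0 0 0 1 0.8;0 0 0 0 0 1 0.8",
)

```text
t: 17.32
tcp_pos: [0.5816, -0.318, 0.0963]
orientation: [[-1.0, 0.005, -0.0], [0.005, 1.0, 0.0], [0.0, 0.0, -1.0]]
contact_force: [0.1, -0.0, -0.4]
gripper_width: 0.0699
grip_force: 0.0
```

Call:
play_rows(
  deltas="0 0 0 0 0 0.8 0.8;0 0 0 0 0 0.4 0.8;0 0 0 0 0 0 0.8",
)

```text
t: 17.57
tcp_pos: [0.5807, -0.3175, 0.0711]
orientation: [[-1.0, 0.005, -0.003], [0.005, 1.0, 0.001], [0.003, 0.001, -1.0]]
contact_force: [0.6, 0.9, -0.6]
gripper_width: 0.0703
grip_force: 0.0
```

Call:
play_rows(
  deltas="0 0 0 0 0 0 0.3;0 0 0 0 0 0 0.3;0 0 0 0 0 0 0.3;0 0 0 0 0 0 0.3;0 0 0 0 0 0 0.3",
)

```text
t: 17.98
tcp_pos: [0.5819, -0.3186, 0.0735]
orientation: [[-1.0, 0.005, 0.001], [0.005, 1.0, -0.001], [-0.001, -0.001, -1.0]]
contact_force: [0.8, -0.1, 2.1]
gripper_width: 0.0406
grip_force: 15.5
```

Call:
play_rows(
  deltas="0 0 0 0 0 0 0.3;0 0 0 0 0 0 0.3;0 0 0 0 0 0 0.3",
)

```text
t: 18.23
tcp_pos: [0.582, -0.3188, 0.0736]
orientation: [[-1.0, 0.005, 0.001], [0.005, 1.0, -0.001], [-0.001, -0.001, -1.0]]
contact_force: [-1.2, -0.3, 6.0]
gripper_width: 0.0405
grip_force: 15.0
```

Call:
play_rows(
  deltas="0 0 0 0 0 -0.8 0.3;0 0 0 0 0 -1 0.3;0 0 0 0 0 -1 0.3;0 0 0 0 0 -1 0.3;0 0 0 0 0 -1 0.3",
)

```text
t: 18.65
tcp_pos: [0.581, -0.3177, 0.1689]
orientation: [[-1.0, 0.005, -0.001], [0.005, 1.0, 0.001], [0.001, 0.001, -1.0]]
contact_force: [0.1, 0.5, -2.2]
gripper_width: 0.0403
grip_force: 15.0
```

Call:
play_rows(
  deltas="0 0 0 0 0 -1 0.3;0 0 0 0 0 -1 0.3;0 0 0 0 0 -1 0.3;0 0 0 0.4 0.4 0 0.3;0 0 0 0.8 0.9 0 0.3",
)

```text
t: 19.07
tcp_pos: [0.5583, -0.2938, 0.2294]
orientation: [[-1.0, 0.007, 0.002], [0.007, 1.0, -0.002], [-0.002, -0.002, -1.0]]
contact_force: [-1.0, -0.0, -1.9]
gripper_width: 0.0407
grip_force: 15.0
```

Call:
play_rows(
  deltas="0 0 0 0.8 0.95 0 0.3;0 0 0 0.8 0.95 0 0.3;0 0 0 0.8 0.95 0 0.3;0 0 0 0.8 0.95 0 0.3;0 0 0 0.8 0.95 0 0.3",
)

```text
t: 19.48
tcp_pos: [0.4768, -0.1955, 0.2281]
orientation: [[-1.0, 0.005, -0.001], [0.005, 1.0, 0.001], [0.001, 0.001, -1.0]]
contact_force: [0.7, 0.5, -1.1]
gripper_width: 0.0407
grip_force: 15.0
```

Call:
play_rows(
  deltas="0 0 0 0.8 0.95 0 0.3;0 0 0 0.4 0.4 0 0.3;0 0 0 0 0 0.5 0.3;0 0 0 0 0 1 0.3;0 0 0 0 0 0 0.3",
)

```text
t: 19.9
tcp_pos: [0.4533, -0.1693, 0.196]
orientation: [[-1.0, 0.005, -0.003], [0.005, 1.0, 0.0], [0.003, 0.0, -1.0]]
contact_force: [-0.7, 0.5, -2.3]
gripper_width: 0.0409
grip_force: 15.0
```

Call:
play_rows(
  deltas="0 0 0 0 0 1 0.3;0 0 0 0 0 1 0.3;0 0 0 0 0 0.8 0.3;0 0 0 0 0 0.4 0.3;0 0 0 0 0 0.2 0.3",
)

```text
t: 20.32
tcp_pos: [0.454, -0.1702, 0.1296]
orientation: [[-1.0, 0.006, -0.002], [0.006, 1.0, -0.0], [0.002, -0.0, -1.0]]
contact_force: [-0.1, -0.7, -2.2]
gripper_width: 0.0408
grip_force: 15.0
```

Call:
play_rows(
  deltas="0 0 0 0 0 0.1 0.3;0 0 0 0 0 0.05 0.3;0 0 0 0 0 0 0.3;0 0 0 0 0 0 0.3",
)

```text
t: 20.65
tcp_pos: [0.4548, -0.1698, 0.1283]
orientation: [[-1.0, 0.005, 0.001], [0.005, 1.0, -0.0], [-0.001, -0.0, -1.0]]
contact_force: [0.3, 0.3, -2.0]
gripper_width: 0.041
grip_force: 15.0
```

Call:
play_rows(
  deltas="0 0 0 0 0 0.06 0.3;0 0 0 0 0 0.06 0.3;0 0 0 0 0 0.05 0.3;0 0 0 0 0 0 0.3;0 0 0 0 0 0 0.3",
)

```text
t: 21.07
tcp_pos: [0.4548, -0.1699, 0.1252]
orientation: [[-1.0, 0.005, 0.002], [0.005, 1.0, 0.0], [-0.002, 0.0, -1.0]]
contact_force: [-1.9, -0.7, 9.4]
gripper_width: 0.0408
grip_force: 15.0
```

Call:
play_rows(
  deltas="0 0 0 0 0 0 0.65;0 0 0 0 0 0 0.65;0 0 0 0 0 0 0.65;0 0 0 0 0 -0.5 0.65;0 0 0 0 0 -1 0.65",
)

```text
t: 21.48
tcp_pos: [0.453, -0.1692, 0.1534]
orientation: [[-1.0, 0.005, -0.004], [0.005, 1.0, 0.0], [0.004, 0.0, -1.0]]
contact_force: [0.1, -0.0, -0.8]
gripper_width: 0.0569
grip_force: 0.0
```

Call:
play_rows(
  deltas="0 0 0 0 0 -1 0.65;0 0 0 0 0 -1 0.65;0 0 0 0 0 -1 0.65;0 0 0 0 0 -1 0.65;0 0 0 0 0 -1 0.65",
)

```text
t: 21.9
tcp_pos: [0.4541, -0.1698, 0.2559]
orientation: [[-1.0, 0.006, 0.0], [0.006, 1.0, -0.0], [-0.0, -0.0, -1.0]]
contact_force: [0.2, -0.3, -0.9]
gripper_width: 0.0576
grip_force: 0.0
```

Call:
play_rows(
  deltas="0 0 0 0.18 1 0 0.45;0 0 0 0.18 1 0 0.45;0 0 0 0.18 1 0 0.45;0 0 0 0.18 1 0 0.45;0 0 0 0.18 1 0 0.45",
)

```text
t: 22.32
tcp_pos: [0.4365, -0.0688, 0.255]
orientation: [[-1.0, 0.006, 0.001], [0.006, 1.0, 0.0], [-0.001, 0.0, -1.0]]
contact_force: [-0.1, 1.0, -0.7]
gripper_width: 0.0397
grip_force: 0.0
```

Call:
play_rows(
  deltas="0 0 0 0.18 1 0 0.45;0 0 0 0.18 1 0 0.45;0 0 0 0.18 1 0 0.45;0 0 0 0.18 1 0 0.45;0 0 0 0.18 1 0 0.45",
)

```text
t: 22.73
tcp_pos: [0.419, 0.0313, 0.255]
orientation: [[-1.0, 0.006, 0.001], [0.006, 1.0, 0.0], [-0.001, 0.0, -1.0]]
contact_force: [0.1, 0.4, 0.1]
gripper_width: 0.0394
grip_force: 0.0
```

Call:
play_rows(
  deltas="0 0 0 0.18 1 0 0.45;0 0 0 0.18 1 0 0.45;0 0 0 0.18 1 0 0.45;0 0 0 0.18 1 0 0.45;0 0 0 0.18 1 0 0.45",
)

```text
t: 23.15
tcp_pos: [0.4016, 0.1314, 0.255]
orientation: [[-1.0, 0.006, 0.001], [0.006, 1.0, 0.0], [-0.001, 0.0, -1.0]]
contact_force: [0.3, 0.2, 0.5]
gripper_width: 0.0399
grip_force: 0.0
```

Call:
play_rows(
  deltas="0 0 0 0.2 1 0 0.45;0 0 0 0.1 0.5 0 0.45;0 0 0 0 0 0 0.45;0 0 0 0 0 0 0.45",
)

```text
t: 23.48
tcp_pos: [0.3961, 0.1602, 0.2545]
orientation: [[-1.0, 0.004, 0.0], [0.004, 1.0, -0.0], [-0.0, -0.0, -1.0]]
contact_force: [-0.2, -0.3, -0.2]
gripper_width: 0.0398
grip_force: 0.0
```

Run:
```python
from h import *
print(bot.get_obs()['tcp_pos'])
d=cam('wrist'); np.save('w5.npy',d['frame']); s=cam('scene')
a=cv2.resize(d['frame'][140:320],(620,174)); b=cv2.resize(s['frame'][160:290,290:420],None,fx=3.2,fy=3.2,interpolation=cv2.INTER_CUBIC)
c=np.zeros((600,640,3),np.uint8); c[:180]=d['frame'][140:320]; c[180:180+416,:416]=b
cv2.imwrite('pics/w5.png',c[:,:,::-1])
```

```text
[0.39608622 0.16023312 0.2544594 ]
```

View pics/w5.png

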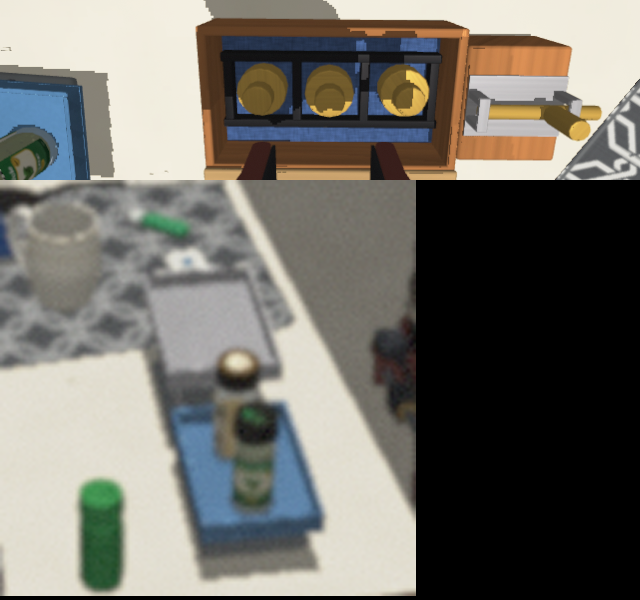

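```bash
cat > wm.py <<'E'
from h import *
d=cam('wrist'); f=cv2.cvtColor(d['frame'],cv2.COLOR_RGB2HSV)
m=((f[:,:,0]>14)&(f[:,:,0]<34)&(f[:,:,1]>100)&(f[:,:,2]>70)).astype(np.uint8)
m[:190]=0;m[275:]=0;m[:,:215]=0;m[:,445:]=0
n,l,s,c=cv2.connectedComponentsWithStats(cv2.morphologyEx(m,cv2.MORPH_OPEN,np.ones((5,5))))
for i in range(1,n):
    if s[i,4]>300:
        x,y,w,h=s[i,:4]; e=(x+w/2,y+h/2); print(s[i],onz(d,e,.032)[:2],'L',onz(d,(x,y+h/2),.034)[1],'R',onz(d,(x+w,y+h/2),.034)[1],'T',onz(d,(x+w/2,y),.034)[0],'B',onz(d,(x+w/2,y+h),.03)[0])
print(onz(d,(260,237),.06)[:2],onz(d,(329,237),.06)[:2],onz(d,(403,237),.06)[:2])
print('nest corners',[onz(d,p,.024)[:2].round(4).tolist() for p in ((226,193),(440,198),(432,266),(224,264))])
E
python3 wm.py
```

```text
[ 238  204   50   51 2013] [0.41807373 0.1059725 ] L 0.08411526788647429 R 0.12841590600779146 T 0.39452307569181744 B 0.44272194167160084
[ 306  205   48   52 1986] [0.41983369 0.16563708] L 0.14433230761612317 R 0.1868798439943394 T 0.3957803294654239 B 0.445026302105486
[ 379  204   51   52 2093] [0.41932134 0.23200742] L 0.20901386315161996 R 0.254218279197278 T 0.3952916824368623 B 0.444488645819173
[0.41681076 0.10736346] [0.41716626 0.16437142] [0.41754705 0.22550832]
nest corners [[0.3865, 0.0735], [0.3922, 0.2638], [0.4566, 0.261], [0.4534, 0.0668]]
```

Call:
play_rows(
  deltas="0 0 0 -0.4 -0.9 0.3 0.42;0 0 0 -0.4 -0.9 0.5 0.42;0 0 0 -0.32 -0.88 1 0.42;0 0 0 0 0 1 0.42;0 0 0 0 0 1 0.42",
)

```text
t: 24.05
tcp_pos: [0.4188, 0.1048, 0.1778]
orientation: [[-1.0, 0.009, 0.001], [0.009, 1.0, -0.0], [-0.001, 0.0, -1.0]]
contact_force: [-0.3, -0.5, -0.6]
gripper_width: 0.0367
grip_force: 0.0
```

Call:
play_rows(
  deltas="0 0 0 0 0 1 0.42;0 0 0 0 0 1 0.42;0 0 0 0 0 0.6 0.42;0 0 0 0 0 0 0.42;0 0 0 0 0 0 0.42",
)

```text
t: 24.47
tcp_pos: [0.418, 0.106, 0.1261]
orientation: [[-1.0, 0.007, -0.001], [0.007, 1.0, -0.001], [0.001, -0.001, -1.0]]
contact_force: [0.2, -0.4, 0.7]
gripper_width: 0.0368
grip_force: 0.0
```

Aligned; descend 68 mm.

Call:
play_rows(
  deltas="0 0 0 0 0 1 0.42;0 0 0 0 0 1 0.42;0 0 0 0 0 0.7 0.42;0 0 0 0 0 0.5 0.42;0 0 0 0 0 0.15 0.42",
)

```text
t: 24.88
tcp_pos: [0.4183, 0.1067, 0.0591]
orientation: [[-1.0, 0.006, -0.0], [0.006, 1.0, -0.0], [0.0, -0.0, -1.0]]
contact_force: [0.5, 0.4, 0.0]
gripper_width: 0.0365
grip_force: 0.0
```

Call:
play_rows(
  deltas="0 0 0 0 0 0 0.42;0 0 0 0 0 0 0.1;0 0 0 0 0 0 0.1;0 0 0 0 0 0 0.1;0 0 0 0 0 0 0.1",
)

```text
t: 25.3
tcp_pos: [0.4188, 0.107, 0.0601]
orientation: [[-1.0, 0.005, 0.002], [0.005, 1.0, 0.001], [-0.002, 0.001, -1.0]]
contact_force: [-0.8, -1.6, 7.0]
gripper_width: 0.0257
grip_force: 15.0
```

Call:
play_rows(
  deltas="0 0 0 0 0 0 0.1;0 0 0 0 0 0 0.1;0 0 0 0 0 0 0.1;0 0 0 0 0 0 0.1",
)

```text
t: 25.63
tcp_pos: [0.4189, 0.107, 0.0601]
orientation: [[-1.0, 0.005, 0.002], [0.005, 1.0, 0.001], [-0.002, 0.001, -1.0]]
contact_force: [-0.5, -0.8, 6.9]
gripper_width: 0.0258
grip_force: 15.0
```

Call:
play_rows(
  deltas="0 0 0 0 0 -0.5 0.1;0 0 0 0 0 -1 0.1;0 0 0 0 0 -1 0.1;0 0 0 0 0 -1 0.1;0 0 0 0 0 -1 0.1",
)

```text
t: 26.05
tcp_pos: [0.4177, 0.107, 0.1503]
orientation: [[-1.0, 0.005, -0.0], [0.005, 1.0, -0.0], [0.0, -0.0, -1.0]]
contact_force: [0.3, 1.3, -3.0]
gripper_width: 0.0256
grip_force: 15.0
```

Call:
play_rows(
  deltas="0 0 0 0 0 -1 0.1;0 0 0 0 0 -1 0.1;0 0 0 0 -0.3 -1 0.1;0 0 0 0 -0.6 -1 0.1;0 0 0 0 -0.9 -1 0.1",
)

```text
t: 26.47
tcp_pos: [0.4175, 0.0717, 0.2503]
orientation: [[-1.0, 0.003, -0.0], [0.003, 1.0, 0.001], [0.0, 0.001, -1.0]]
contact_force: [0.7, 0.6, -2.2]
gripper_width: 0.0255
grip_force: 15.0
```

Call:
play_rows(
  deltas="0 0 0 0 -1 0 0.1;0 0 0 0 -1 0 0.1;0 0 0 0 -1 0 0.1;0 0 0 0 -1 0 0.1;0 0 0 0 -1 0 0.1",
)

```text
t: 26.88
tcp_pos: [0.4169, -0.0299, 0.2494]
orientation: [[-1.0, 0.005, 0.0], [0.005, 1.0, 0.0], [-0.0, 0.0, -1.0]]
contact_force: [-0.8, 0.5, -1.9]
gripper_width: 0.0256
grip_force: 15.0
```

Call:
play_rows(
  deltas="0 0 0 -0.1 -1 0 0.1;0 0 0 -0.1 -1 0 0.1;0 0 0 -0.1 -1 0 0.1;0 0 0 -0.1 -1 0 0.1;0 0 0 -0.1 -1 0 0.1",
)

```text
t: 27.3
tcp_pos: [0.4265, -0.1298, 0.2494]
orientation: [[-1.0, 0.005, 0.0], [0.005, 1.0, 0.0], [-0.0, 0.0, -1.0]]
contact_force: [0.1, -0.2, -2.4]
gripper_width: 0.025
grip_force: 15.0
```

Call:
play_rows(
  deltas="0 0 0 -0.1 -1 0 0.1;0 0 0 -0.1 -1 0 0.1;0 0 0 -0.1 -1 0 0.1;0 0 0 -0.1 -1 0 0.1;0 0 0 -0.1 -1 0 0.1",
)

```text
t: 27.72
tcp_pos: [0.4361, -0.2298, 0.2493]
orientation: [[-1.0, 0.005, -0.0], [0.005, 1.0, 0.001], [0.0, 0.001, -1.0]]
contact_force: [0.5, -0.1, -1.7]
gripper_width: 0.026
grip_force: 15.0
```

Call:
play_rows(
  deltas="0 0 0 0 -1 0 0.1;0 0 0 0 -1 0 0.1;0 0 0 0 -1 0 0.1;0 0 0 0 -1 0 0.1;0 0 0 0 -1 0 0.1",
)

```text
t: 28.13
tcp_pos: [0.4356, -0.3296, 0.2492]
orientation: [[-1.0, 0.005, -0.0], [0.005, 1.0, 0.001], [0.0, 0.001, -1.0]]
contact_force: [0.2, -0.9, -2.0]
gripper_width: 0.0254
grip_force: 15.0
```

Call:
play_rows(
  deltas="0 0 0 0 -1 0 0.1;0 0 0 0 -0.5 0 0.1;0 0 0 0 0 0 0.1;0 0 0 0 0 0 0.1",
)

```text
t: 28.47
tcp_pos: [0.4355, -0.3586, 0.2489]
orientation: [[-1.0, 0.006, -0.001], [0.006, 1.0, 0.001], [0.001, 0.001, -1.0]]
contact_force: [-0.1, 0.4, -1.9]
gripper_width: 0.0258
grip_force: 15.0
```

Run:
```python
from h import *
print(bot.get_obs()['tcp_pos'])
d=cam('wrist'); s=cam('top')
c=np.zeros((600,800,3),np.uint8); c[:300,:400]=cv2.resize(d['frame'],(400,300)); c[300:600,:800]=cv2.resize(s['frame'][210:330,160:480],(800,300))
w=s['frame'][265:310,165:270]; c[:300,400:]=cv2.resize(w,(400,300),interpolation=cv2.INTER_CUBIC)
cv2.imwrite('pics/w6.png',c[:,:,::-1])
```

```text
[ 0.43546605 -0.35864074  0.24894311]
```

View pics/w6.png

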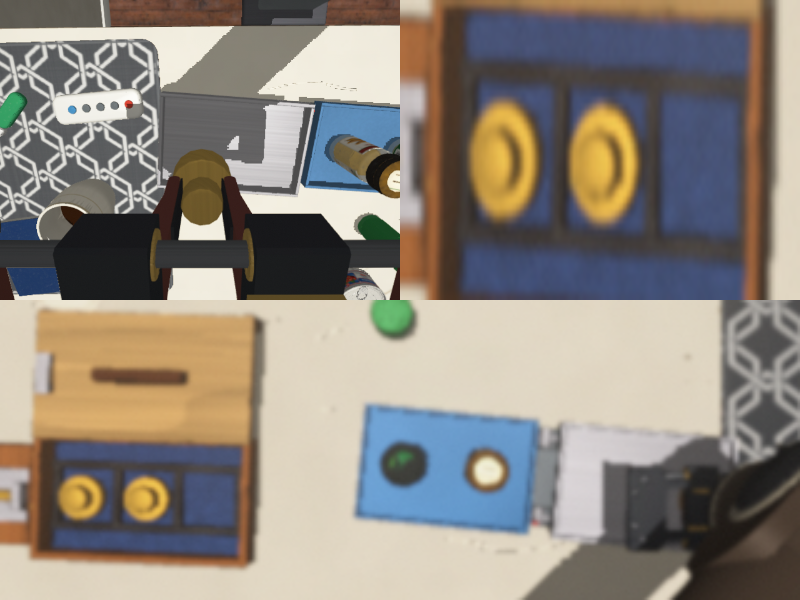

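Call:
play_rows(
  deltas="0 0 0 -0.1 0 1 0.1;0 0 0 -0.1 0 1 0.1;0 0 0 0 0 1 0.1;0 0 0 0 0 1 0.1;0 0 0 0 0 0.8 0.1",
)

```text
t: 28.98
tcp_pos: [0.44, -0.3571, 0.1519]
orientation: [[-1.0, 0.003, -0.0], [0.003, 1.0, 0.001], [0.0, 0.001, -1.0]]
contact_force: [-0.6, 0.1, -1.5]
gripper_width: 0.026
grip_force: 15.0
```

Call:
play_rows(
  deltas="0 0 0 0 0 0.4 0.1;0 0 0 0 0 0.2 0.1;0 0 0 0 0 0.1 0.1;0 0 0 0 0 0.1 0.1;0 0 0 0 0 0 0.1",
)

```text
t: 29.4
tcp_pos: [0.4401, -0.3592, 0.1378]
orientation: [[-1.0, 0.005, 0.001], [0.005, 1.0, -0.0], [-0.001, -0.0, -1.0]]
contact_force: [-0.5, -0.6, -1.8]
gripper_width: 0.0255
grip_force: 15.0
```

Call:
play_rows(
  deltas="0 0 0 0 0 0.06 0.1;0 0 0 0 0 0 0.1;0 0 0 0 0 0 0.1",
)

```text
t: 29.65
tcp_pos: [0.4399, -0.3592, 0.1364]
orientation: [[-1.0, 0.005, 0.001], [0.005, 1.0, -0.0], [-0.001, -0.0, -1.0]]
contact_force: [0.5, 0.3, -1.7]
gripper_width: 0.0257
grip_force: 15.0
```

Call:
play_rows(
  deltas="0 0 0 0 0 0.08 0.1;0 0 0 0 0 0.07 0.1;0 0 0 0 0 0 0.1;0 0 0 0 0 0 0.1",
)

```text
t: 29.98
tcp_pos: [0.4399, -0.3593, 0.1332]
orientation: [[-1.0, 0.005, 0.0], [0.005, 1.0, -0.0], [-0.0, -0.0, -1.0]]
contact_force: [-0.6, -0.4, 0.8]
gripper_width: 0.026
grip_force: 15.0
```

Call:
play_rows(
  deltas="0 0 0 0 0 0 0.42;0 0 0 0 0 0 0.42;0 0 0 0 0 0 0.42;0 0 0 0 0 -0.8 0.42;0 0 0 0 0 -1 0.42",
)

```text
t: 30.4
tcp_pos: [0.4389, -0.3584, 0.1681]
orientation: [[-1.0, 0.005, -0.003], [0.005, 1.0, 0.002], [0.003, 0.002, -1.0]]
contact_force: [-0.2, -0.3, -0.0]
gripper_width: 0.0369
grip_force: 0.0
```

Call:
play_rows(
  deltas="0 0 0 0 0 -1 0.42;0 0 0 0 0 -1 0.42;0 0 0 0 0 -1 0.42;0 0 0 0 0 -1 0.42;0 0 0 0 0.5 0 0.42",
)

```text
t: 30.82
tcp_pos: [0.4405, -0.3519, 0.2529]
orientation: [[-1.0, 0.007, 0.005], [0.007, 1.0, -0.004], [-0.005, -0.004, -1.0]]
contact_force: [0.7, -0.1, 1.6]
gripper_width: 0.0371
grip_force: 0.0
```

Call:
play_rows(
  deltas="0 0 0 0 1 0 0.42;0 0 0 0 1 0 0.42;0 0 0 0 1 0 0.42;0 0 0 0 1 0 0.42;0 0 0 0 1 0 0.42",
)

```text
t: 31.23
tcp_pos: [0.4399, -0.2477, 0.2485]
orientation: [[-1.0, 0.005, -0.0], [0.005, 1.0, 0.0], [0.0, 0.0, -1.0]]
contact_force: [0.1, 0.1, 0.2]
gripper_width: 0.0368
grip_force: 0.0
```

Call:
play_rows(
  deltas="0 0 0 0.1 1 0 0.42;0 0 0 0.1 1 0 0.42;0 0 0 0.1 1 0 0.42;0 0 0 0.1 1 0 0.42;0 0 0 0.1 1 0 0.42",
)

```text
t: 31.65
tcp_pos: [0.4302, -0.1477, 0.2486]
orientation: [[-1.0, 0.005, -0.0], [0.005, 1.0, 0.0], [0.0, 0.0, -1.0]]
contact_force: [0.7, -0.3, -0.8]
gripper_width: 0.0366
grip_force: 0.0
```

Call:
play_rows(
  deltas="0 0 0 0.2 1 0 0.42;0 0 0 0.2 1 0 0.42;0 0 0 0.2 1 0 0.42;0 0 0 0.2 1 0 0.42;0 0 0 0.2 1 0 0.42",
)

```text
t: 32.07
tcp_pos: [0.4106, -0.0478, 0.2487]
orientation: [[-1.0, 0.005, -0.0], [0.005, 1.0, 0.0], [0.0, 0.0, -1.0]]
contact_force: [-0.5, 0.4, 0.2]
gripper_width: 0.0367
grip_force: 0.0
```

Call:
play_rows(
  deltas="0 0 0 0.2 1 0 0.42;0 0 0 0.2 1 0 0.42;0 0 0 0.1 1 0 0.42;0 0 0 0.1 1 0 0.42;0 0 0 0.1 1 0 0.42",
)

```text
t: 32.48
tcp_pos: [0.3971, 0.0522, 0.2487]
orientation: [[-1.0, 0.005, -0.0], [0.005, 1.0, 0.0], [0.0, 0.0, -1.0]]
contact_force: [0.2, 0.7, 0.3]
gripper_width: 0.0368
grip_force: 0.0
```

Call:
play_rows(
  deltas="0 0 0 0 1 0 0.42;0 0 0 0 1 0 0.42;0 0 0 0 1 0 0.42;0 0 0 0 1 0 0.42;0 0 0 0 1 0 0.42",
)

```text
t: 32.9
tcp_pos: [0.3977, 0.1522, 0.2486]
orientation: [[-1.0, 0.005, -0.0], [0.005, 1.0, 0.0], [0.0, 0.0, -1.0]]
contact_force: [0.4, 0.4, 0.2]
gripper_width: 0.0368
grip_force: 0.0
```

Call:
play_rows(
  deltas="0 0 0 0 0.5 0 0.42;0 0 0 0 0 0 0.42;0 0 0 0 0 0 0.42",
)

```text
t: 33.15
tcp_pos: [0.3981, 0.1607, 0.2487]
orientation: [[-1.0, 0.004, -0.001], [0.004, 1.0, -0.001], [0.001, -0.001, -1.0]]
contact_force: [-0.6, -0.7, -1.1]
gripper_width: 0.0368
grip_force: 0.0
```

```bash
python3 - <<'E'
from h import *
print(bot.get_obs()['tcp_pos'])
d=cam('wrist'); s=cam('top')
c=np.zeros((600,800,3),np.uint8); c[:300,:400]=cv2.resize(d['frame'],(400,300)); c[300:600,:800]=cv2.resize(s['frame'][210:330,160:480],(800,300))
w=s['frame'][265:310,165:270]; c[:300,400:]=cv2.resize(w,(400,300),interpolation=cv2.INTER_CUBIC)
cv2.imwrite('pics/w7.png',c[:,:,::-1])
E
python3 wm.py
```

```text
[0.39808944 0.16065831 0.24866749]
[ 305  204   49   53 2043] [0.41978381 0.16552961] L 0.14412293059731535 R 0.18687895366480906 T 0.3956742165224463 B 0.445055139513451
[ 379  204   53   52 2154] [0.41972237 0.23220663] L 0.20868118460923515 R 0.25494028380728634 T 0.39605480547068783 B 0.4445127659621675
[0.41717036 0.10864669] [0.41750269 0.16471805] [0.41785862 0.2248482 ]
nest corners [[0.3874, 0.0752], [0.393, 0.2627], [0.4564, 0.2599], [0.4534, 0.0686]]
```

View pics/w7.png

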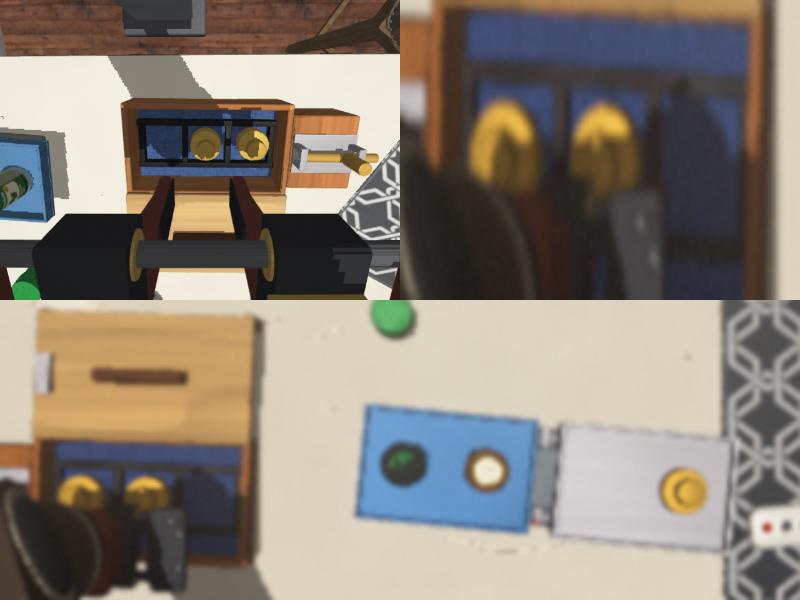

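Call:
play_rows(
  deltas="0 0 0 -0.4 0.1 0.3 0.42;0 0 0 -0.4 0.1 0.7 0.42;0 0 0 -0.25 0.05 1 0.42;0 0 0 0 0 1 0.42;0 0 0 0 0 1 0.42",
)

```text
t: 33.72
tcp_pos: [0.4204, 0.1654, 0.168]
orientation: [[-1.0, 0.006, 0.001], [0.006, 1.0, 0.0], [-0.001, 0.0, -1.0]]
contact_force: [0.3, 0.2, 0.1]
gripper_width: 0.0375
grip_force: 0.0
```

Call:
play_rows(
  deltas="0 0 0 0 0 1 0.42;0 0 0 0 0 1 0.42;0 0 0 0 0 0 0.42;0 0 0 0 0 0 0.42",
)

```text
t: 34.05
tcp_pos: [0.4193, 0.1651, 0.1284]
orientation: [[-1.0, 0.006, -0.002], [0.006, 1.0, -0.002], [0.002, -0.002, -1.0]]
contact_force: [0.3, 0.7, -0.7]
gripper_width: 0.0368
grip_force: 0.0
```

Call:
play_rows(
  deltas="0 0 0 0 0 1 0.42;0 0 0 0 0 1 0.42;0 0 0 0 0 0.7 0.42;0 0 0 0 0 0.5 0.42;0 0 0 0 0 0.2 0.42",
)

```text
t: 34.47
tcp_pos: [0.4198, 0.1659, 0.0608]
orientation: [[-1.0, 0.005, 0.0], [0.005, 1.0, 0.0], [-0.0, 0.0, -1.0]]
contact_force: [-0.1, -0.0, 0.8]
gripper_width: 0.0371
grip_force: 0.0
```

Call:
play_rows(
  deltas="0 0 0 0 0 0 0.42;0 0 0 0 0 0 0.1;0 0 0 0 0 0 0.1;0 0 0 0 0 0 0.1;0 0 0 0 0 0 0.1",
)

```text
t: 34.88
tcp_pos: [0.4201, 0.1662, 0.0619]
orientation: [[-1.0, 0.005, 0.001], [0.005, 1.0, 0.001], [-0.001, 0.001, -1.0]]
contact_force: [0.6, -1.2, 5.2]
gripper_width: 0.0257
grip_force: 15.0
```

Call:
play_rows(
  deltas="0 0 0 0 0 0 0.1;0 0 0 0 0 0 0.1;0 0 0 0 0 0 0.1",
)

```text
t: 35.13
tcp_pos: [0.4201, 0.1662, 0.0618]
orientation: [[-1.0, 0.005, 0.001], [0.005, 1.0, 0.001], [-0.001, 0.001, -1.0]]
contact_force: [-0.1, -2.2, 6.8]
gripper_width: 0.0255
grip_force: 15.0
```

Call:
play_rows(
  deltas="0 0 0 0 0 -0.5 0.1;0 0 0 0 0 -1 0.1;0 0 0 0 0 -1 0.1;0 0 0 0 0 -1 0.1;0 0 0 0 0 -1 0.1",
)

```text
t: 35.55
tcp_pos: [0.419, 0.1658, 0.1524]
orientation: [[-1.0, 0.005, -0.0], [0.005, 1.0, -0.0], [0.0, -0.0, -1.0]]
contact_force: [0.1, 0.9, -1.6]
gripper_width: 0.0258
grip_force: 15.0
```

Call:
play_rows(
  deltas="0 0 0 0 0 -1 0.1;0 0 0 0 0 -1 0.1;0 0 0 0 -0.3 -1 0.1;0 0 0 0 -0.6 -1 0.1;0 0 0 0 -0.9 -1 0.1",
)

```text
t: 35.97
tcp_pos: [0.4186, 0.1305, 0.2525]
orientation: [[-1.0, 0.003, -0.0], [0.003, 1.0, 0.0], [0.0, 0.0, -1.0]]
contact_force: [0.4, -0.0, -1.7]
gripper_width: 0.026
grip_force: 15.0
```

Call:
play_rows(
  deltas="0 0 0 0 -1 0 0.1;0 0 0 0 -1 0 0.1;0 0 0 0 -1 0 0.1;0 0 0 0 -1 0 0.1;0 0 0 0 -1 0 0.1",
)

```text
t: 36.38
tcp_pos: [0.418, 0.0289, 0.2515]
orientation: [[-1.0, 0.005, -0.0], [0.005, 1.0, 0.0], [0.0, 0.0, -1.0]]
contact_force: [1.0, -0.5, -1.2]
gripper_width: 0.0255
grip_force: 15.0
```

Call:
play_rows(
  deltas="0 0 0 -0.12 -1 0 0.1;0 0 0 -0.12 -1 0 0.1;0 0 0 -0.12 -1 0 0.1;0 0 0 -0.12 -1 0 0.1;0 0 0 -0.12 -1 0 0.1",
)

```text
t: 36.8
tcp_pos: [0.4296, -0.071, 0.2515]
orientation: [[-1.0, 0.005, -0.0], [0.005, 1.0, 0.001], [0.0, 0.001, -1.0]]
contact_force: [-0.8, 0.4, -1.8]
gripper_width: 0.0255
grip_force: 15.0
```

Call:
play_rows(
  deltas="0 0 0 -0.12 -1 0 0.1;0 0 0 -0.12 -1 0 0.1;0 0 0 -0.12 -1 0 0.1;0 0 0 -0.12 -1 0 0.1;0 0 0 -0.12 -1 0 0.1",
)

```text
t: 37.22
tcp_pos: [0.4411, -0.1709, 0.2514]
orientation: [[-1.0, 0.005, -0.0], [0.005, 1.0, 0.001], [0.0, 0.001, -1.0]]
contact_force: [0.0, 0.0, -1.9]
gripper_width: 0.0257
grip_force: 15.0
```

Call:
play_rows(
  deltas="0 0 0 0 -1 0 0.1;0 0 0 0 -1 0 0.1;0 0 0 0 -1 0 0.1;0 0 0 0 -1 0 0.1;0 0 0 0 -1 0 0.1",
)

```text
t: 37.63
tcp_pos: [0.4406, -0.2707, 0.2514]
orientation: [[-1.0, 0.005, -0.0], [0.005, 1.0, 0.001], [0.0, 0.001, -1.0]]
contact_force: [0.5, -0.5, -1.9]
gripper_width: 0.0256
grip_force: 15.0
```

Call:
play_rows(
  deltas="0 0 0 0 -0.5 0 0.1;0 0 0 0 0 0 0.1;0 0 0 0 0 0 0.1",
)

```text
t: 37.88
tcp_pos: [0.4408, -0.2797, 0.251]
orientation: [[-1.0, 0.006, -0.001], [0.006, 1.0, 0.001], [0.001, 0.001, -1.0]]
contact_force: [0.0, -0.2, -2.0]
gripper_width: 0.0253
grip_force: 15.0
```

Call:
play_rows(
  deltas="0 0 0 -0.15 0 1 0.1;0 0 0 0 0 1 0.1;0 0 0 0 0 1 0.1;0 0 0 0 0 1 0.1;0 0 0 0 0 0.8 0.1",
)

```text
t: 38.3
tcp_pos: [0.4441, -0.2778, 0.1537]
orientation: [[-1.0, 0.003, -0.001], [0.003, 1.0, 0.002], [0.001, 0.002, -1.0]]
contact_force: [0.1, 0.2, -1.7]
gripper_width: 0.0257
grip_force: 15.0
```

Call:
play_rows(
  deltas="0 0 0 0 0 0.4 0.1;0 0 0 0 0 0.2 0.1;0 0 0 0 0 0.15 0.1;0 0 0 0 0 0.15 0.1;0 0 0 0 0 0.15 0.1",
)

```text
t: 38.72
tcp_pos: [0.4448, -0.2802, 0.1347]
orientation: [[-1.0, 0.005, 0.002], [0.005, 1.0, -0.0], [-0.002, -0.0, -1.0]]
contact_force: [-0.3, 0.1, -1.0]
gripper_width: 0.0255
grip_force: 15.0
```

Call:
play_rows(
  deltas="0 0 0 0 0 0.15 0.1;0 0 0 0 0 0.15 0.1;0 0 0 0 0 0.15 0.1;0 0 0 0 0 0.1 0.1;0 0 0 0 0 0 0.1",
)

```text
t: 39.13
tcp_pos: [0.4442, -0.2802, 0.1228]
orientation: [[-1.0, 0.005, 0.0], [0.005, 1.0, -0.0], [-0.0, -0.0, -1.0]]
contact_force: [0.4, -0.1, 0.1]
gripper_width: 0.0258
grip_force: 15.0
```

Call:
play_rows(
  deltas="0 0 0 0 0 0 0.42;0 0 0 0 0 0 0.42;0 0 0 0 0 0 0.42;0 0 0 0 0 -0.4 0.42;0 0 0 0 0 -1 0.42",
)

```text
t: 39.55
tcp_pos: [0.4428, -0.2794, 0.1499]
orientation: [[-1.0, 0.005, -0.004], [0.005, 1.0, 0.001], [0.004, 0.001, -1.0]]
contact_force: [-0.8, 0.5, 0.2]
gripper_width: 0.0372
grip_force: 0.0
```

Call:
play_rows(
  deltas="0 0 0 0 0 -1 0.42;0 0 0 0 0 -1 0.42;0 0 0 0 0 -1 0.42;0 0 0 0 0 -1 0.42;0 0 0 0 0 -1 0.42",
)

```text
t: 39.97
tcp_pos: [0.4438, -0.2803, 0.2527]
orientation: [[-1.0, 0.006, 0.0], [0.006, 1.0, -0.0], [-0.0, -0.0, -1.0]]
contact_force: [0.3, -0.0, 0.3]
gripper_width: 0.0373
grip_force: 0.0
```

Call:
play_rows(
  deltas="0 0 0 0 0.5 0 0.2;0 0 0 0 1 0 0.2;0 0 0 0 1 0 0.2;0 0 0 0 1 0 0.2;0 0 0 0 1 0 0.2",
)

```text
t: 40.38
tcp_pos: [0.4441, -0.1889, 0.2509]
orientation: [[-1.0, 0.005, -0.0], [0.005, 1.0, 0.0], [0.0, 0.0, -1.0]]
contact_force: [0.8, 0.5, -0.0]
gripper_width: 0.0173
grip_force: 0.0
```

Call:
play_rows(
  deltas="0 0 0 0 1 0 0;0 0 0 0 1 0 0;0 0 0 0 1 0 0;0 0 0 0 1 0 0;0 0 0 0 1 0 0",
)

```text
t: 40.8
tcp_pos: [0.4446, -0.0889, 0.251]
orientation: [[-1.0, 0.005, -0.0], [0.005, 1.0, 0.0], [0.0, 0.0, -1.0]]
contact_force: [0.1, 0.7, 0.7]
gripper_width: 0.0001
grip_force: 0.0
```

Call:
play_rows(
  deltas="0 0 0 0 1 0 0;0 0 0 0 1 0 0;0 0 0 0 1 0 0;0 0 0 0 1 0 0;0 0 0 0 0 0 0",
)

```text
t: 41.22
tcp_pos: [0.4451, -0.0062, 0.2508]
orientation: [[-1.0, 0.001, -0.001], [0.001, 1.0, 0.001], [0.001, 0.001, -1.0]]
contact_force: [0.2, 0.7, -0.7]
gripper_width: 0.0005
grip_force: 0.0
```

Run:
```python
from h import *
print(bot.get_obs()['tcp_pos'])
d=cam('scene'); s=cam('top')
c=np.zeros((600,800,3),np.uint8); c[:300,:400]=cv2.resize(d['frame'][170:290,290:450],(400,300),interpolation=cv2.INTER_CUBIC); c[300:600,:800]=cv2.resize(s['frame'][210:330,160:480],(800,300),interpolation=cv2.INTER_CUBIC)
c[:300,400:]=cv2.resize(s['frame'][240:300,355:395],(400,300)) if 0 else cv2.resize(s['frame'][235:320,340:453],(400,300),interpolation=cv2.INTER_CUBIC)
cv2.imwrite('pics/w8.png',c[:,:,::-1])
# blue pan width by mask, compare with start
for fr in (np.load('top0.npy'),s['frame']):
    f=cv2.cvtColor(fr,cv2.COLOR_RGB2HSV); b=((f[:,:,0]>95)&(f[:,:,0]<120)&(f[:,:,1]>110)&(f[:,:,2]>60)).astype(np.uint8); b[:, :298]=0;b[:,385:]=0;b[:240]=0;b[310:]=0
    P=max(cv2.findContours(b,0,1)[0],key=len); print(cv2.minAreaRect(P))
```

```text
[ 0.44506972 -0.00623817  0.25080646]
((338.7685241699219, 277.5582275390625), (68.16542053222656, 43.7953987121582), 5.52754020690918)
((338.7314758300781, 277.5696716308594), (68.12033081054688, 43.75440216064453), 5.440331935882568)
```

View pics/w8.png

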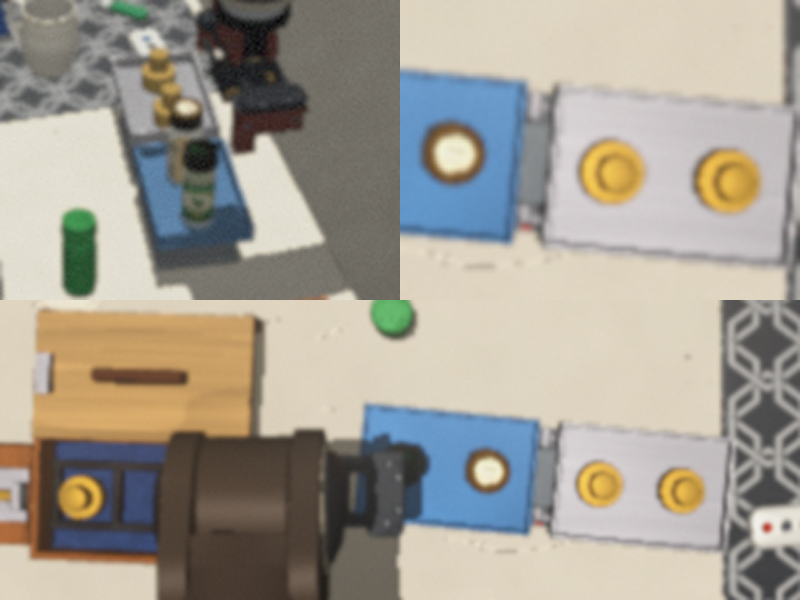

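Call:
play_rows(
  deltas="0 0 0 -0.8 1 0 0;0 0 0 -0.8 1 0 0;0 0 0 -0.8 1 0 0;0 0 0 -0.8 1 0 0;0 0 0 -0.8 1 0 0",
)

```text
t: 41.73
tcp_pos: [0.5268, 0.0889, 0.251]
orientation: [[-1.0, 0.007, 0.0], [0.007, 1.0, -0.001], [-0.0, -0.001, -1.0]]
contact_force: [0.8, -0.6, 0.6]
gripper_width: 0.0004
grip_force: 0.0
```

Call:
play_rows(
  deltas="0 0 0 -0.8 1 0 0;0 0 0 -0.8 1 0 0;0 0 0 -0.8 1 0 0;0 0 0 -0.6 0.6 0 0;0 0 0 0 0 0.5 0",
)

```text
t: 42.15
tcp_pos: [0.5889, 0.1631, 0.2417]
orientation: [[-1.0, 0.003, 0.003], [0.003, 1.0, 0.001], [-0.003, 0.001, -1.0]]
contact_force: [0.5, -0.9, 0.6]
gripper_width: 0.0008
grip_force: 0.0
```

Call:
play_rows(
  deltas="0 0 0 0 0 1 0;0 0 0 0 0 1 0;0 0 0 0 0 1 0;0 0 0 0 0 0 0;0 0 0 0 0 0 0",
)

```text
t: 42.57
tcp_pos: [0.5855, 0.1592, 0.1801]
orientation: [[-1.0, 0.007, -0.002], [0.007, 1.0, -0.002], [0.002, -0.002, -1.0]]
contact_force: [0.3, 1.3, 0.4]
gripper_width: 0.0005
grip_force: 0.0
```

Call:
play_rows(
  deltas="0 0 0 0 0.2 1 0;0 0 0 0 0.1 1 0;0 0 0 0 0 1 0;0 0 0 0 0 0.7 0;0 0 0 0 0 0.3 0",
)

```text
t: 42.98
tcp_pos: [0.5862, 0.1663, 0.1006]
orientation: [[-1.0, 0.006, -0.001], [0.006, 1.0, -0.001], [0.001, -0.001, -1.0]]
contact_force: [-0.5, 0.2, -0.1]
gripper_width: 0.0004
grip_force: 0.0
```

Call:
play_rows(
  deltas="0 0 0 0.6 0 0 0;0 0 0 0.6 0 0 0;0 0 0 0.6 0 0 0;0 0 0 0.6 0 0 0;0 0 0 0.6 0 0 0",
)

```text
t: 43.4
tcp_pos: [0.5278, 0.1671, 0.1028]
orientation: [[-1.0, 0.006, 0.004], [0.006, 1.0, 0.001], [-0.004, 0.001, -1.0]]
contact_force: [2.4, 1.1, -1.8]
gripper_width: 0.0006
grip_force: 1.3
```

Call:
play_rows(
  deltas="0 0 0 0.6 0 0 0;0 0 0 0.6 0 0 0;0 0 0 0.6 0 0 0;0 0 0 0.5 0 0 0;0 0 0 0 0 0 0",
)

```text
t: 43.82
tcp_pos: [0.4797, 0.1677, 0.1023]
orientation: [[-1.0, 0.005, 0.001], [0.005, 1.0, 0.001], [-0.001, 0.001, -1.0]]
contact_force: [-0.1, 0.3, -0.4]
gripper_width: 0.0004
grip_force: 0.0
```

Call:
play_rows(
  deltas="0 0 0 0.5 0 0 0;0 0 0 0.5 0 0 0;0 0 0 0.4 0 0 0;0 0 0 0.2 0 0 0;0 0 0 0 0 0 0",
)

```text
t: 44.23
tcp_pos: [0.4471, 0.1678, 0.1009]
orientation: [[-1.0, 0.005, -0.001], [0.005, 1.0, -0.0], [0.001, -0.0, -1.0]]
contact_force: [-0.3, -0.3, -1.0]
gripper_width: 0.0006
grip_force: 0.0
```

Call:
play_rows(
  deltas="0 0 0 0.2 0 0 0;0 0 0 0.2 0 0 0;0 0 0 0.1 0 0 0;0 0 0 0 0 0 0",
)

```text
t: 44.57
tcp_pos: [0.4397, 0.1679, 0.1012]
orientation: [[-1.0, 0.006, 0.003], [0.006, 1.0, 0.0], [-0.003, 0.0, -1.0]]
contact_force: [6.1, 0.9, -4.2]
gripper_width: 0.0005
grip_force: 3.1
```

Call:
play_rows(
  deltas="0 0 0 0.1 0 0 0;0 0 0 0.1 0 0 0;0 0 0 0 0 0 0",
)

```text
t: 44.82
tcp_pos: [0.4394, 0.168, 0.1016]
orientation: [[-1.0, 0.007, 0.01], [0.007, 1.0, 0.001], [-0.01, 0.001, -1.0]]
contact_force: [17.2, 0.5, -13.0]
gripper_width: 0.0003
grip_force: 8.8
```

Call:
play_rows(
  deltas="0 0 0 -0.5 0 0 0.5;0 0 0 -0.3 0 -1 0.5;0 0 0 0 0 -1 0.5;0 0 0 0 0.5 -1 0.5;0 0 0 0.2 1 -1 0.5",
)

```text
t: 45.23
tcp_pos: [0.4465, 0.1955, 0.1815]
orientation: [[-1.0, 0.009, -0.002], [0.009, 1.0, -0.002], [0.002, -0.002, -1.0]]
contact_force: [2.1, 1.0, 0.5]
gripper_width: 0.0301
grip_force: 0.0
```

Call:
play_rows(
  deltas="0 0 0 0.2 1 0 0.5;0 0 0 0.3 1 0 0.5;0 0 0 0.3 1 0 0.5;0 0 0 0.3 1 0 0.5;0 0 0 0.2 1 0 0.5",
)

```text
t: 45.65
tcp_pos: [0.4197, 0.2985, 0.1806]
orientation: [[-1.0, 0.005, -0.002], [0.005, 1.0, -0.001], [0.002, -0.001, -1.0]]
contact_force: [-0.2, -0.7, 0.6]
gripper_width: 0.0442
grip_force: 0.0
```

Call:
play_rows(
  deltas="0 0 0 0.2 1 0 0.5;0 0 0 0 0.7 0 0.5;0 0 0 0 0 0 0.5;0 0 0 0 0 0 0.5",
)

```text
t: 45.98
tcp_pos: [0.417, 0.3317, 0.1805]
orientation: [[-1.0, 0.004, -0.001], [0.004, 1.0, -0.001], [0.001, -0.001, -1.0]]
contact_force: [0.1, -0.9, -0.5]
gripper_width: 0.0439
grip_force: 0.0
```

Run:
```python
from h import *
print(bot.get_obs()['tcp_pos'])
d=cam('wrist'); f=cv2.cvtColor(d['frame'],cv2.COLOR_RGB2HSV)
m=((f[:,:,0]>14)&(f[:,:,0]<34)&(f[:,:,1]>140)&(f[:,:,2]>70)).astype(np.uint8)
p=proj(d,[.42,.34,.12]); print(p)
m=cv2.morphologyEx(m,cv2.MORPH_OPEN,cv2.getStructuringElement(2,(17,17)))
n,l,s,c=cv2.connectedComponentsWithStats(m)
for i in range(1,n):
    if s[i,4]<3000: print(s[i],c[i],onz(d,c[i],.115))
save(d,'w9.png')
```

```text
[0.41704503 0.33173093 0.18053463]
[339.09336704 277.37804671]
[ 249  250  103   50 2569] [311.18762164 265.97469833] [0.41560538 0.32566495 0.115     ]
[368 251  30  18 464] [382.5 259.5] [0.41217152 0.36254026 0.115     ]
[189 429  17  17 213] [197. 437.] [0.52329987 0.25667035 0.115     ]
[441 429  17  18 230] [449.  437.5] [0.52403418 0.40607134 0.115     ]
[577 471  29   9 219] [590.99543379 475.53881279] [0.55301429 0.49571256 0.115     ]
```

View pics/w9.png

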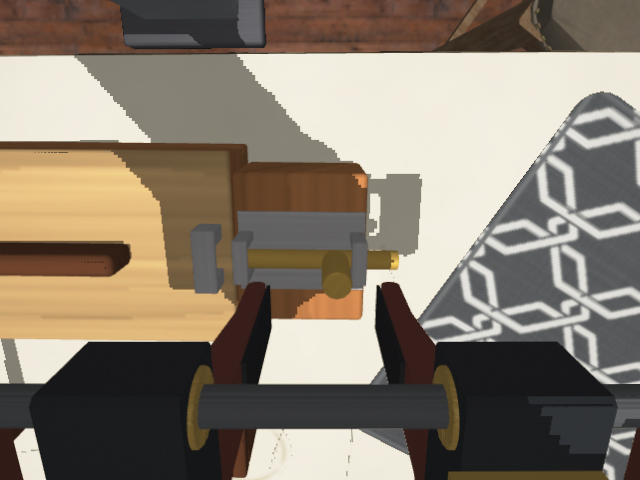

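Call:
play_rows(
  deltas="0 0 0 -0.15 0.4 0 0.5;0 0 0 0 0 1 0.5;0 0 0 0 0 1 0.5;0 0 0 0 0 0.8 0.5;0 0 0 0 0 0.5 0.5",
)

```text
t: 46.45
tcp_pos: [0.4204, 0.3388, 0.1136]
orientation: [[-1.0, 0.007, -0.001], [0.007, 1.0, -0.001], [0.001, -0.001, -1.0]]
contact_force: [-0.4, 0.2, -0.4]
gripper_width: 0.0438
grip_force: 0.0
```

Call:
play_rows(
  deltas="0 0 0 0 0 0 0.5;0 0 0 0 0 0 0;0 0 0 0 0 0 0;0 0 0 0 0 0 0;0 0 0 0 0 0 0",
)

```text
t: 46.87
tcp_pos: [0.4208, 0.3403, 0.116]
orientation: [[-1.0, 0.005, 0.001], [0.005, 1.0, 0.001], [-0.001, 0.001, -1.0]]
contact_force: [0.2, -0.1, -0.9]
gripper_width: 0.021
grip_force: 0.0
```

Call:
play_rows(
  deltas="0 0 0 0 0 0 0;0 0 0 0 -0.3 0 0;0 0 0 0 -0.3 0 0;0 0 0 0 -0.3 0 0;0 0 0 0 0 0 0",
)

```text
t: 47.28
tcp_pos: [0.4205, 0.3208, 0.1157]
orientation: [[-1.0, 0.006, 0.0], [0.006, 1.0, 0.0], [-0.0, 0.0, -1.0]]
contact_force: [0.1, -1.3, 7.3]
gripper_width: 0.0156
grip_force: 15.0
```

Call:
play_rows(
  deltas="0 0 0 0 -0.2 0 0;0 0 0 0 -0.2 0 0;0 0 0 0 0 0 0;0 0 0 0 0 0 0",
)

```text
t: 47.62
tcp_pos: [0.4204, 0.3133, 0.1157]
orientation: [[-1.0, 0.006, 0.0], [0.006, 1.0, 0.0], [-0.0, 0.0, -1.0]]
contact_force: [-1.6, -0.4, 8.0]
gripper_width: 0.0158
grip_force: 15.0
```

Call:
play_rows(
  deltas="0 0 0 0 -0.15 0 0;0 0 0 0 -0.15 0 0;0 0 0 0 0 0 0",
)

```text
t: 47.87
tcp_pos: [0.4203, 0.3088, 0.1158]
orientation: [[-1.0, 0.005, 0.001], [0.005, 1.0, 0.002], [-0.001, 0.002, -1.0]]
contact_force: [0.7, 3.9, 4.1]
gripper_width: 0.0159
grip_force: 15.0
```

Call:
play_rows(
  deltas="0 0 0 0 -0.15 0 0;0 0 0 0 -0.1 0 0;0 0 0 0 0 0 0",
)

```text
t: 48.12
tcp_pos: [0.4203, 0.3084, 0.1161]
orientation: [[-1.0, 0.002, 0.003], [0.002, 1.0, 0.008], [-0.003, 0.008, -1.0]]
contact_force: [0.1, 17.8, -3.9]
gripper_width: 0.0154
grip_force: 15.0
```

Call:
play_rows(
  deltas="0 0 0 0 0.15 0 0;0 0 0 0 0 0 0.5;0 0 0 0 0 0 0.5;0 0 0 0 0 0 0.5;0 0 0 0 0 -0.5 0.5",
)

```text
t: 48.53
tcp_pos: [0.4191, 0.3042, 0.1236]
orientation: [[-1.0, 0.006, -0.003], [0.006, 1.0, -0.003], [0.003, -0.003, -1.0]]
contact_force: [0.5, 0.6, 0.0]
gripper_width: 0.0389
grip_force: 0.0
```

Call:
play_rows(
  deltas="0 0 0 0 0 -1 0.5;0 0 0 0 0 -1 0.5;0 0 0 0 0 -1 0.5;0 0 0 0 0 -1 0.5;0 0 0 0 0 -1 0.5",
)

```text
t: 48.95
tcp_pos: [0.4202, 0.305, 0.2265]
orientation: [[-1.0, 0.006, -0.0], [0.006, 1.0, -0.0], [0.0, -0.0, -1.0]]
contact_force: [0.7, 0.6, -1.1]
gripper_width: 0.0437
grip_force: 0.0
```

Call:
play_rows(
  deltas="0 0 0 0.4 0.8 0 0.5;0 0 0 0.4 0.8 0 0.5;0 0 0 0.4 0.8 0 0.5;0 0 0 0.4 0.8 0 0.5;0 0 0 0.4 0.8 0 0.5",
)

```text
t: 49.37
tcp_pos: [0.3803, 0.3861, 0.2257]
orientation: [[-1.0, 0.006, 0.0], [0.006, 1.0, -0.0], [-0.0, -0.0, -1.0]]
contact_force: [0.2, 0.3, 0.3]
gripper_width: 0.0441
grip_force: 0.0
```

Call:
play_rows(
  deltas="0 0 0 0.4 0.8 0 0.5;0 0 0 0.4 0.8 0 0.5;0 0 0 0.4 0.8 0 0.5;0 0 0 0.4 0.8 0 0.5;0 0 0 0.4 0.8 0 0.5",
)

```text
t: 49.78
tcp_pos: [0.3409, 0.4663, 0.2256]
orientation: [[-1.0, 0.006, 0.0], [0.006, 1.0, -0.001], [-0.0, -0.001, -1.0]]
contact_force: [1.1, 1.0, -1.1]
gripper_width: 0.0439
grip_force: 0.0
```

Call:
play_rows(
  deltas="0 0 0 0 0 0 0.5;0 0 0 0 0 0 0.5;0 0 0 0 0 0 0.5;0 0 0 0 0 0 0.5;0 0 0 0 0 0 0.5",
)

```text
t: 50.2
tcp_pos: [0.3418, 0.4653, 0.2253]
orientation: [[-1.0, 0.007, 0.0], [0.007, 1.0, -0.0], [-0.0, -0.0, -1.0]]
contact_force: [1.4, -0.4, 1.1]
gripper_width: 0.0438
grip_force: 0.0
```

Run:
```python
from h import *
o=bot.get_obs(); print(o['tcp_pos'],o['contact_force'])
s=cam('top'); a=np.load('top0.npy').astype(int); b=s['frame'].astype(int)
save(s,'end.png')
df=np.abs(a-b).max(2); print('case diff',(df[262:315,138:262]>40).sum(), 'bolt diff',(df[270:305,136:175]>40).sum(),'lid',(df[262:318,176:262]>40).sum())
for fr in (a,b):
    f=cv2.cvtColor(fr.astype(np.uint8),cv2.COLOR_RGB2HSV); hh,ss,vv=[f[:,:,i].astype(int) for i in range(3)]
    y=(hh>17)&(hh<32)&(ss>130)&(vv>120); Y,X=np.nonzero(y[270:310,136:172]); print('brass',X.mean()+136,Y.mean()+270,len(X))
    bl=((hh>95)&(hh<120)&(ss>110)&(vv>60)).astype(np.uint8); bl[:, :298]=0;bl[:,385:]=0;bl[:240]=0;bl[310:]=0
    P=max(cv2.findContours(bl,0,1)[0],key=len); print(cv2.minAreaRect(P))
    br=((hh>14)&(hh<32)&(ss>100)&(vv>90)).astype(np.uint8); br[:,:385]=0;br[:,450:]=0;br[:260]=0;br[310:]=0
    n,l,st,c=cv2.connectedComponentsWithStats(br); print([ (c[i].round(1).tolist(),st[i,4]) for i in range(1,n) if st[i,4]>20])
```

```text
[0.34183792 0.46526102 0.22528799] [ 1.4085546  -0.42547163  1.12571039]
case diff 80 bolt diff 5 lid 1
brass 152.82191780821918 287.5342465753425 73
((338.7685241699219, 277.5582275390625), (68.16542053222656, 43.7953987121582), 5.52754020690918)
[]
brass 153.73913043478262 287.57971014492756 69
((338.76104736328125, 277.57421875), (68.1884536743164, 43.670711517333984), 5.572197437286377)
[([399.5, 283.4], np.int32(249)), ([432.2, 285.9], np.int32(249))]
```

```bash
python3 -c "
from workcell import bot
print(bot.hand_in())"
```

```text
the job is handed in; nothing more can be done
None
```

The job is handed in, though the verdict was not shown to me: both jars stood upright in the blue pan, with two weights in the steel pan and the balance level; the third weight was still in its nest when I shut the lid, and the bolt was pushed home.

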